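# Put the measuring eyepiece away and snap its case shut

### The job

Take the measuring eyepiece - the taller of the two, with the knurled ring round its foot - out of its microscope tube, stand it in the empty pocket of the accessory case without dropping it, and then close the lid and press it down until it snaps past the catch and stays fully shut. Leave everything else where it stands.

Things in the scene. Friction and masses are not known exactly. Their poses are not given: they have to be found in the camera images.
- microscope: Fixed white binocular microscope. Origin on the table; x from the user's (robot's) side to the limb, y left, z up. In mm: foot x -50..150, y +-75; stage top z 155; limb x 90..146; head x -22..60, y +-56, top z 286. From the head two eyepiece tubes, 32 in diameter, 66 apart, lean 40 deg from vertical toward -x. Eyepieces stand in them, the taller reaching z 347.
- tube_left (a point): Centre of the mouth of the microscope's left (+y) tube: (-30, 33, 300) mm in its frame. Axes are the microscope's; the tube's outward direction is (-0.643, 0, 0.766) in them. Bore 25 mm.
- tube_right (a point): The same for the right (-y) tube: (-30, -33, 300) mm in the microscope's frame.
- measuring_eyepiece: The taller eyepiece, loose in the left or right tube; 56 to 112 g, round. Steel barrel 23.2 mm in diameter, 28 mm long, inside the tube; then a knurled ring 36 mm in diameter, 10 mm high, whose underside (shoulder) rests on the tube mouth; then a plain black body 32 mm in diameter, 10 to 46 mm above the shoulder. Origin: on the axis at the shoulder; z along the axis toward the eye end.
- plain_eyepiece: The other eyepiece, loose in the other tube; it stays. Same barrel; black body 32 mm in diameter, only 30 mm high, no ring. Origin and z likewise.
- case: Fixed grey plastic case, 130 mm deep (x), 230 mm wide (y); lower walls 50 mm high, 96 mm high when shut. Origin on the table under its centre. Front (-x): a black spring catch at mid-width, 36 mm wide, x -69 to -85 mm, up to 76 mm high. Lid hinge along y at x 65, z 50 mm. Inside, three foam blocks side by side, tops 40 mm above the table, one pocket each.
- case_lid (a joint): Lid angle, rad: 0 shut, positive open, 1.57 upright, stop 1.95; starts at 1.5 to 1.93. The lid is a shell 130 mm from hinge to front edge, 230 wide, 46 high, 0.2 kg. Its friction hinge holds it above about 0.4. Lower, it sinks or is pushed onto the catch at about 0.07 (9 mm ajar in front); pressing the front edge down with 10 to 15 N snaps it past to 0, where it stays.
- lid_hinge (a point): Middle of the lid's hinge axis, turning with the lid: with the lid shut x points from front to back, y along the hinge, z up.
- lid_front (a point): Middle of the lid's front top edge, at (-130, 0, 46) mm from lid_hinge in the same axes; above the catch when shut. The lid's outer top face is flat, in its x-y plane.
- pocket (a point): Centre of the mouth of the one empty pocket (left, middle or right of three, 73.5 mm apart along the case's y, 8 mm in front of its centre line), 40 mm above the table: a vertical round bore 27 mm in diameter, 31 mm deep. The eyepiece stands in it barrel down with its ring on the foam, its origin then on this point. Axes as the case.
- objective_a: Steel objective, loose in another pocket: 31 mm in diameter, 34 mm high above the foam. Origin on its axis at the foam's top.
- objective_b: Steel objective, loose in the third pocket: 31 mm in diameter, 26 mm high above the foam. Origin on its axis at the foam's top.
- oil_bottle: Small brown bottle, 34 mm in diameter, 75 mm high, beside the case. Origin at the centre of its foot.
- reagent_bottle: White bottle, 58 mm in diameter, 145 mm high, beside the microscope. Origin at the centre of its foot.
- slide_box: Shut white slide box, 87 x 102 x 33 mm, in front of the microscope. Origin under its centre.
- petri_dish: Covered glass dish, 60 mm in diameter, 16 mm high, in front of the case. Origin under its centre.
Mind the look-alikes: they are no part of the job. What is shaped like the part that bears pocket but yellow is not meant.

How it is judged:
On the way, in this order (a step that is already met when the one before it is completed fails the run):
1. the measuring eyepiece stands fully down in the empty pocket and is let go, the lid still open (horizontal distance between measuring_eyepiece and pocket below 0.005 m and z of measuring_eyepiece in the frame of pocket below 0.004 m and angle between measuring_eyepiece's own z axis and vertical below 0.12 rad and contact force between the fingers and measuring_eyepiece below 0.2 N and value of joint case_lid above 0.3 rad), for 0.2 s.
2. the lid is pressed past its catch (value of joint case_lid below 0.02 rad), for 0.2 s.
At the end, for the whole second after the job is handed in: The measuring eyepiece stands at rest in the case's pocket (within 5 mm of its centre, less than 4 mm short of fully down, less than 0.12 rad off upright) and the lid is shut past its catch (under 0.02 rad), with the robot clear (horizontal distance between measuring_eyepiece and pocket below 0.005 m and z of measuring_eyepiece in the frame of pocket below 0.004 m and angle between measuring_eyepiece's own z axis and vertical below 0.12 rad and linear speed of measuring_eyepiece below 0.02 m/s and value of joint case_lid below 0.02 rad); the robot touches nothing.
It fails at once if the measuring eyepiece is dropped (moves faster than 0.7 m/s out of the fingers) (linear speed of measuring_eyepiece above 0.7 m/s and contact force between the fingers and measuring_eyepiece below 0.05 N).
It fails at once if the other eyepiece, an objective, a bottle, the slide box or the dish is moved by more than 20 mm (distance of any of plain_eyepiece, objective_a, objective_b, oil_bottle, reagent_bottle, slide_box, petri_dish from where it was at the start of the episode above 0.02 m).
It also fails if it takes over 64 s, if anything falls off the work surface, if the arm or the gripper's body presses on something with over 40 N, if the wrist force passes 120 N, or if a joint passes its speed limit or range.

### The arm

A 7-joint arm with a two-finger parallel gripper is mounted at the origin on the work surface. World frame = base frame: x ahead of the robot, y to its left, z up, the work surface at z = 0. Lengths are in m, angles in rad, forces in N, time in s.
With the tool pointing down it reaches from about 0.425 to 0.875 m from the base axis. Payload 4.7 kg.
Tool frame: the origin (TCP) lies on the centre line of the jaws, within the pads' length; the fingertips stand 19 mm ahead of it and the grasp point (between the pads) is the TCP (ctrl.nose_length is the distance from the TCP to the fingertips, in m); z points along the fingers, x is the direction in which the jaws open and shut, and the axes are right-handed (so a half turn about z gives the same grasp; the last joint's range is limited). The gripper opens to 87 mm and grips with 3 to 60 N. Pads are 19 mm wide; open, the fingers measure 117 mm over their backs; the gripper's body (75 mm by 190 mm) begins 51 mm behind the grasp point.
Start: joints at [-1.205, 0.321, -0.07, 1.45, 0.023, 1.371, -0.057], TCP at [0.224, 0.61, 0.219] pointing down, gripper open.
Joint ranges: [-2.86, 2.86], [-0.3, 2.09], [-1.38, 1.24], [0.06, 2.45], [-1.56, 4.7], [0.09, 2.05], [-2.69, 2.69]. Speed limits (rad/s): [2.57, 2.57, 3.14, 3.14, 3.14, 3.14, 3.14].

### API

Orientations are given as a rotation vector (axis times angle).
In Python, from bench import ctrl gives the robot as it stands. The module is installed in compiled form; this text tells all that it offers.
- The arm moves only by the shell command python3 -m crank 'ROWS' [OPENING] [FORCE]. ROWS is a JSON object of lists of equal length, an entry for each row: "dp": the shift along the tool's x, y, z in cm, a list of three; "delta_rot": the turn, a rotation vector about the tool's x, y, z in rad, a list of three. In form: {"dp": [[x, y, z], ...], "delta_rot": [[rx, ry, rz], ...]}. A call has exactly 8 rows; each row shifts and turns the commanded pose from where the row before left it, along the tool's axes as they then stand; what a row does not reach is not made up. A row lasts 1/10 s, in which the tool goes at most 50 mm and 8.59 degrees, less where a joint would pass 70% of its speed; a pose out of reach is approached as far as the arm can. A call with a gripper value outside its range is refused whole. OPENING is the finger opening in cm, from 0 to 8.7, set as the call begins (- or left out, the last holds). The fingers move at their own pace and stop on an object; FORCE is the grip in N (left out, the last holds). Time passes only in rows, so rows that do not move let the fingers close, or fill a call up. It gives the time, the measured TCP pose, the force and the opening at its end, in the units of the state.
- ctrl.get_state(): the state, without advancing time (a new reading comes with each control period).
- ctrl.get_image(name): name is "side" or "top"; returns the picture (384x512x3 uint8, blue, green, red); there is no depth.
- ctrl.camera_info(name): a dict with "camera_matrix" (3x3 intrinsics, pixels), "xyz" and "orientation" of the camera in the world. Camera axes: x right, y down, z forward; pixel columns grow to the right and rows downward; lengths in m; the calibration is good to about 2 mm. A picture is of the moment at which its call begins. camera_info takes no time and is no camera call.
- ctrl.close_job(): hands the job in, once; it reports no verdict.
The state is a dict: "time": time; "joint_positions": joint angles; "qd": joint speeds; "joint_torque": joint torques, N m; "position": TCP position; "tool_rot": TCP orientation; "ft_force": force on the tool from outside, world axes, zero at the start; "torque": the same for the moment, N m; "grip_width": opening from 0.0 (shut) to 1.0 (fully open).
Only numpy, scipy, OpenCV 4.12 (cv2) and the standard library are available. Lean on these libraries where they do the work, as an engineer would, in place of code of your own. Each camera call takes 0.05 s, during which the arm holds its last target.

## Working session

There is one attempt and no reset: what is moved stays moved. The work goes in short steps, Python scripts to look and compute and a shell command to move; the robot and the scene stay as the last step left them, time stands still between calls to the robot, and variables do not carry over. Pictures are saved under pics/ and viewed, and the job is handed in when it is done.

```bash
ls; mkdir -p pics; python3 - <<'E'
from bench import ctrl
import cv2
s=ctrl.get_state()
for k,v in s.items(): print(k,v)
for n in("side","top"):
    print(n,ctrl.camera_info(n))
    cv2.imwrite(f"pics/{n}0.png",ctrl.get_image(n))
print(ctrl.nose_length)
E
```

```text
pics
time 0.0
joint_positions [-1.20490332  0.32181595 -0.07009976  1.4516782   0.02261239  1.37080456
 -0.05689553]
qd [-7.52076116e-04  5.48019785e-05 -1.11265017e-03  4.77755764e-04
 -1.58646284e-03  4.53340969e-04 -1.35326254e-03]
joint_torque [-1.50081774e-03 -4.91278553e+01 -4.04913062e-01 -3.12542081e+01
 -6.42033597e-02  4.34854743e-02  1.65929691e-04]
position [0.22382594 0.60964433 0.21766462]
tool_rot [ 2.57487852e+00  1.79782115e+00 -2.37060735e-03]
ft_force [ 0.05592344 -0.9404411   0.88671227]
torque [ 0.0553724  -0.03157389 -0.04002704]
grip_width 1.002977077612581
side {'camera_matrix': array([[372.50988084,   0.        , 254.32672964],
       [  0.        , 372.50988084, 193.74255025],
       [  0.        ,   0.        ,   1.        ]]), 'xyz': array([-0.0488953 ,  0.82608706,  1.03474059]), 'orientation': array([-0.89870851,  2.49744345, -1.11007818])}
top {'camera_matrix': array([[401.25332946,   0.        , 254.86174727],
       [  0.        , 401.25332946, 192.75904068],
       [  0.        ,   0.        ,   1.        ]]), 'xyz': array([0.39460029, 0.12379014, 1.37756032]), 'orientation': array([-2.15087424,  2.2026833 , -0.11750103])}
0.019
```

View pics/side0.png

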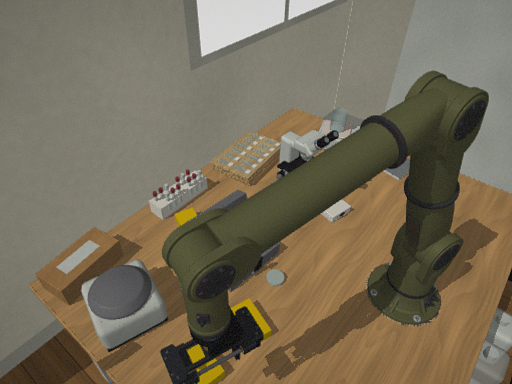

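View pics/top0.png

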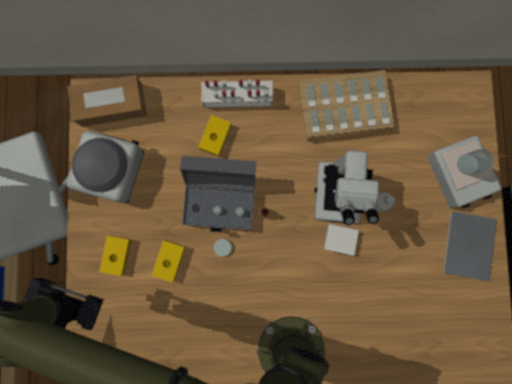

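The top view shows the case at about (218,193), the microscope at about (350,187) with its eyepieces near (348,217) and (372,217), yellow decoy blocks, the dish at (222,247) and the oil bottle at (265,212). I'll zoom in.

```bash
python3 - <<'E'
import cv2
t=cv2.imread("pics/top0.png");s=cv2.imread("pics/side0.png")
cv2.imwrite("pics/z1.png",cv2.resize(t[140:270,165:285],None,fx=5,fy=4.6,interpolation=cv2.INTER_CUBIC)) if 0 else cv2.imwrite("pics/z1.png",cv2.resize(t[145:265,170:290],None,fx=5,fy=5,interpolation=cv2.INTER_CUBIC))
cv2.imwrite("pics/z2.png",cv2.resize(t[140:260,305:405],None,fx=5,fy=5,interpolation=cv2.INTER_CUBIC))
cv2.imwrite("pics/z3.png",cv2.resize(s[100:230,260:380],None,fx=5,fy=5,interpolation=cv2.INTER_CUBIC)[:600])
E
```

```text
(no output)
```

View pics/z1.png

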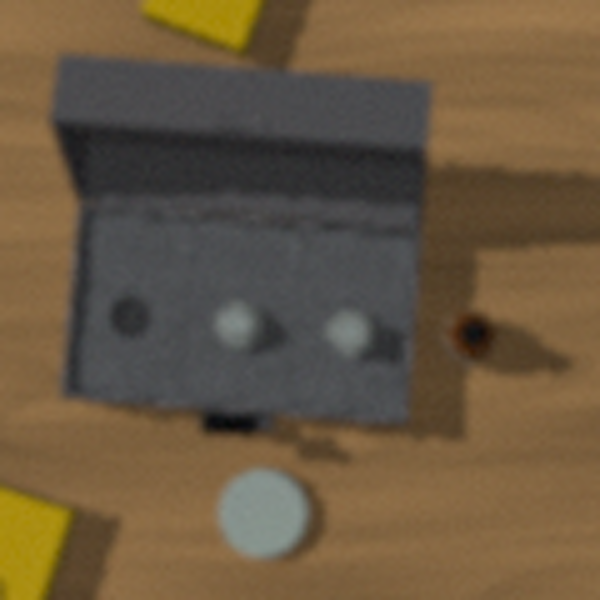

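View pics/z2.png

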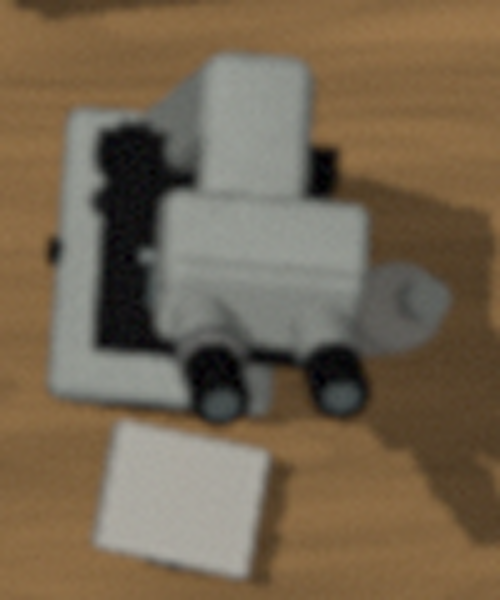

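View pics/z3.png

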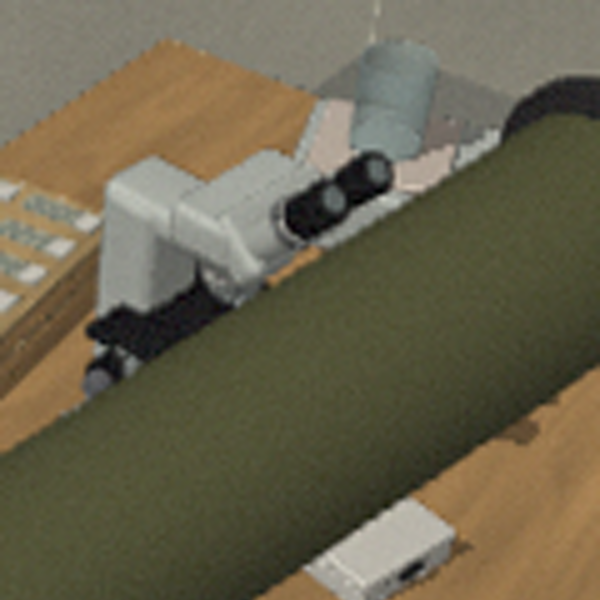

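```bash
cat > h.py <<'E'
import numpy as np, cv2
from scipy.spatial.transform import Rotation as R
from bench import ctrl
CI={n:ctrl.camera_info(n) for n in("side","top")}
def proj(n,P):
    c=CI[n];P=np.atleast_2d(P);q=(P-c["xyz"])@R.from_rotvec(c["orientation"]).as_matrix()
    u=q@c["camera_matrix"].T
    return u[:,:2]/u[:,2:]
def ray(n,uv,z):
    c=CI[n];d=R.from_rotvec(c["orientation"]).as_matrix()@np.linalg.solve(c["camera_matrix"],[*uv,1])
    o=c["xyz"];return o+d*(z-o[2])/d[2]
def T(x,y,a,P):
    P=np.atleast_2d(P);c,s=np.cos(a),np.sin(a)
    return np.c_[x+c*P[:,0]-s*P[:,1],y+s*P[:,0]+c*P[:,1],P[:,2]]
E
python3 - <<'E'
from h import *
from scipy.optimize import least_squares
print("base check",proj("top",[[0,0,0]]),proj("side",[[0,0,0]]))
z1=lambda u,v:(170+u/5,145+v/5)
z2=lambda u,v:(305+u/5,140+v/5)
# case
P=[ray("top",z1(*p),.04) for p in((130,317),(237,325),(348,333))]
P[1]=ray("top",z1(237,325),.07);P[2]=ray("top",z1(348,333),.07)
print("pockets",np.round(P,4), [np.linalg.norm((P[i]-P[i+1])[:2]) for i in(0,1)])
C=[ray("top",z1(*p),.05) for p in((68,395),(408,420))]
print("front wall corners",np.round(C,4),np.linalg.norm(C[0]-C[1]),"catch",ray("top",z1(232,422),.076))
# microscope head
H=[ray("top",z2(*p),.286) for p in((165,200),(368,206))]
print("head back",np.round(H,4),np.linalg.norm(H[0]-H[1]))
F=[ray("top",z2(*p),.02) for p in((70,108),(50,395))]
print("foot left",np.round(F,4),np.linalg.norm(F[0]-F[1]))
for nm,p in(("L",(219,400)),("R",(342,394))):
  for z in(.335,.323):print(nm,z,np.round(ray("top",z2(*p),z),4))
for nm,q in (("oil",(472,335)),("dish",(264,512))):print(nm,ray("top",z1(*q),.016))
print("slide",ray("top",z2(185,500),.033),"lid top edge",[ray("top",z1(*q),.15) for q in((60,60),(430,85))])
E
```

```text
base check [[290.88067217 350.07305183]] [[402.5746723  293.03440299]]
pockets [[0.4766 0.3048 0.04  ]
 [0.4679 0.2312 0.07  ]
 [0.461  0.1591 0.07  ]] [np.float64(0.07411747163489908), np.float64(0.07249979108316255)]
front wall corners [[0.4255 0.3448 0.05  ]
 [0.4037 0.1213 0.05  ]] 0.2245687342225284 catch [0.40501258 0.23491614 0.076     ]
head back [[ 0.5304 -0.1187  0.286 ]
 [ 0.5245 -0.2304  0.286 ]] 0.11184057126897916
foot left [[ 0.6286 -0.1154  0.02  ]
 [ 0.4324 -0.094   0.02  ]] 0.19731055913042783
L 0.335 [ 0.4189 -0.1313  0.335 ]
L 0.323 [ 0.4192 -0.1343  0.323 ]
R 0.335 [ 0.4205 -0.1956  0.335 ]
R 0.323 [ 0.4208 -0.1993  0.323 ]
oil [0.46036556 0.07641703 0.016     ]
dish [0.34470528 0.21945011 0.016     ]
slide [ 0.36000809 -0.17936919  0.033     ] lid top edge [array([0.63014887, 0.33159893, 0.15      ]), array([0.60932182, 0.1029792 , 0.15      ])]
```

```bash
cat >> h.py <<'E'
def ring(y,h,r,n=40):
    t=np.linspace(0,2*np.pi,n);a=np.array([-.6428,0,.766]);e1=np.array([.766,0,.6428]);e2=np.array([0,1,0])
    return np.array([-.030,y,.300])+a*h+r*(np.cos(t)[:,None]*e1+np.sin(t)[:,None]*e2)
def draw(im,n,pts,off,f,col,closed=True):
    p=(proj(n,pts)-off+.5)*f-.5
    cv2.polylines(im,[np.round(p*8).astype(int)],closed,col,1,cv2.LINE_AA,3)
def scope(im,n,x,y,a,off,f,tall="L"):
    for s,k in((.033,"L"),(-.033,"R")):
        col=(0,0,255) if k==tall else (0,255,0)
        hs=[(0,.018),(.010,.018),(.010,.016),(.046,.016)] if k==tall else [(0,.016),(.03,.016)]
        for h,r in hs: draw(im,n,T(x,y,a,ring(s,h,r)),off,f,col)
    draw(im,n,T(x,y,a,np.array([[-22,-56,286],[60,-56,286],[60,56,286],[-22,56,286]])/1e3),off,f,(255,255,0))
    draw(im,n,T(x,y,a,np.array([[-50,-75,0],[150,-75,0],[150,75,0],[-50,75,0]])/1e3),off,f,(255,0,255))
E
cat > ov.py <<'E'
from h import *
import sys
x,y,a=map(float,sys.argv[1:4]);pre=sys.argv[4]
t=cv2.imread(f"pics/top{pre}.png");s=cv2.imread(f"pics/side{pre}.png")
o=[]
for n,im,(u,v) in(("top",t,(305,140)),("side",s,(262,110))):
    for tall in "LR":
        z=cv2.resize(im[v:v+(100 if n=="top" else 100),u:u+100],None,fx=4,fy=4,interpolation=cv2.INTER_CUBIC)
        scope(z,n,x,y,a,np.array([u,v]),4,tall);o.append(z)
cv2.imwrite(sys.argv[5],np.vstack([np.hstack(o[:2]),np.hstack(o[2:])])[:, :]) if 0 else (cv2.imwrite(sys.argv[5]+"t.png",np.hstack(o[:2])),cv2.imwrite(sys.argv[5]+"s.png",np.hstack(o[2:])))
E
python3 - <<'E'
from h import *
from scipy.optimize import least_squares
z2=lambda u,v:(305+u/5-.4,140+v/5-.4)
for tall in "LR":
    hl,hr=(.046,.03) if tall=="L" else (.03,.046)
    M=[[60,56,286],[60,-56,286]]
    M=np.array(M)/1e3
    e=[ring(.033,hl,0)[:1],ring(-.033,hr,0)[:1]]
    M=np.vstack([M]+e)
    U=np.array([z2(165,200),z2(368,206),z2(219,400),z2(342,394)])
    r=least_squares(lambda p:(proj("top",T(*p,M))-U).ravel(),[.47,-.17,-.08])
    print(tall,r.x,np.round(r.fun,2))
E
python3 ov.py 0.47 -0.17 -0.08 0 pics/ov1
```

```text
L [ 0.47219291 -0.16868085 -0.08222298] [-0.04 -1.82 -0.02 -0.63  0.32  1.72 -0.26  0.59]
R [ 0.47223385 -0.16846326 -0.05178281] [-0.8  -1.25 -0.75 -1.29 -0.2  -1.68  1.66  4.03]
```

```bash
python3 ov.py 0.472 -0.1687 -0.082 0 pics/ov2
```

```text
(no output)
```

View pics/ov2t.png

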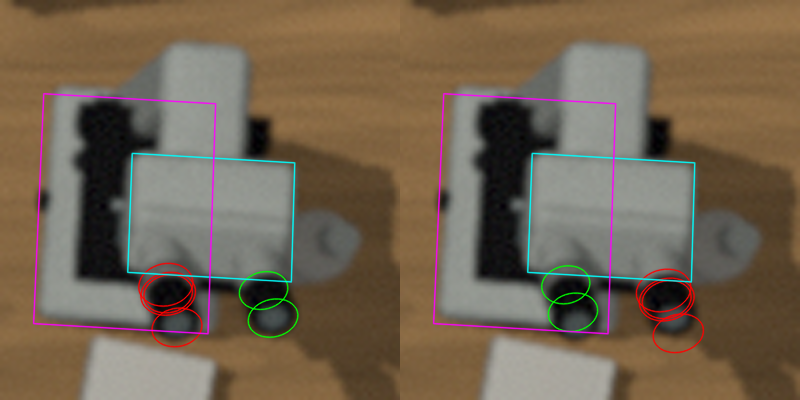

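View pics/ov2s.png

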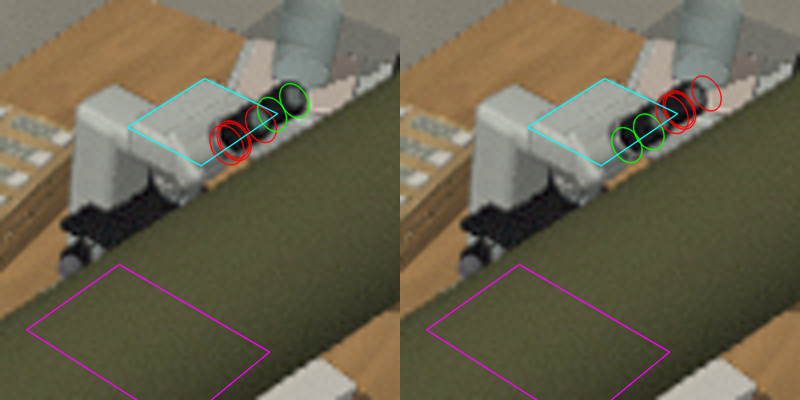

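The left tube holds the taller eyepiece, and the model overlays agree in both views. I'll move the arm out of the side camera's line to refine the fit, heading toward a pre-grasp pose.

```bash
cat > plan.py <<'E'
from h import *
def rotz(zdir,xdir):
    z=np.array(zdir,float);z/=np.linalg.norm(z);x=np.array(xdir,float);x-=z*(x@z);x/=np.linalg.norm(x)
    return R.from_matrix(np.c_[x,np.cross(z,x),z])
def rows(pt,Rt,N,p0=None,R0=None):
    s=ctrl.get_state()
    p=np.array(s["position"]) if p0 is None else np.array(p0); r=R.from_rotvec(s["tool_rot"]) if R0 is None else R0
    pt=np.array(pt,float);rv=(r.inv()*Rt).as_rotvec();ps=p.copy();rr=r
    print("tot cm",np.round(np.linalg.norm(pt-p)*100,2),"rot deg",np.round(np.degrees(np.linalg.norm(rv)),2),"rot/row",np.round(rv/N,3))
    out=[]
    for i in range(N):
        d=rr.inv().apply((pt-p)/N)*100
        out.append(list(map(float,np.round(d,2)))); rr=rr*R.from_rotvec(rv/N)
    print(out)
def st():
    s=ctrl.get_state();r=R.from_rotvec(s["tool_rot"]).as_matrix()
    print("t",round(s["time"],2),"p",np.round(s["position"],4),"x",np.round(r[:,0],3),"z",np.round(r[:,2],3),"q",np.round(s["joint_positions"],3),"F",np.round(s["ft_force"],2),"w",round(s["grip_width"],3))
E
python3 - <<'E'
from plan import *
a=-.082;yx=[-np.sin(a),np.cos(a),0]
rows([.40,.30,.45],rotz([0,0,-1],yx),8)
E
```

```text
tot cm 42.53 rot deg 15.46 rot/row [-0.     0.    -0.034]
[[-2.88, 3.4, -2.9], [-2.99, 3.3, -2.9], [-3.1, 3.2, -2.9], [-3.21, 3.09, -2.9], [-3.31, 2.98, -2.9], [-3.41, 2.87, -2.9], [-3.5, 2.75, -2.9], [-3.59, 2.63, -2.9]]
```

```bash
python3 -m crank '{"dp":[[-2.9,3.4,-2.9],[-3.0,3.3,-2.9],[-3.1,3.2,-2.9],[-3.2,3.1,-2.9],[-3.3,3.0,-2.9],[-3.4,2.9,-2.9],[-3.5,2.75,-2.9],[-3.6,2.6,-2.9]],"delta_rot":[[0,0,-0.034],[0,0,-0.034],[0,0,-0.034],[0,0,-0.034],[0,0,-0.034],[0,0,-0.034],[0,0,-0.034],[0,0,-0.034]]}' 6.0
python3 - <<'E'
from plan import *
st()
a=-.082;yx=[-np.sin(a),np.cos(a),0];z=T(0,0,a,[.643,0,-.766])[0]
x,y=.472,-.1687
g=T(x,y,a,np.array([-.030-.643*.1,.033,.300+.766*.1]))[0];print(g)
rows(g+[-.03,0,.06],rotz(z,yx),8+4)
E
```

```text
time: 0.9
position: [0.3904, 0.317, 0.4378]
tool_rot: [-2.307, -2.133, 0.0]
ft_force: [1.2, -0.2, -1.0]
grip_width: 0.689
t 0.9 p [0.3904 0.317  0.4378] x [0.078 0.997 0.   ] z [-0.  0. -1.] q [-8.720e-01 -1.000e-02  1.360e-01  1.398e+00  1.000e-03  1.753e+00
  7.570e-01] F [ 1.19 -0.16 -1.  ] w 0.689
[ 0.38071983 -0.12808695  0.3766    ]
tot cm 44.68 rot deg 40.02 rot/row [-0.058 -0.     0.   ]
[[-3.72, -0.04, 0.01], [-3.72, -0.04, 0.01], [-3.72, -0.04, 0.01], [-3.72, -0.04, 0.0], [-3.72, -0.04, 0.0], [-3.72, -0.04, 0.0], [-3.72, -0.03, -0.0], [-3.72, -0.03, -0.0], [-3.72, -0.03, -0.0], [-3.72, -0.03, -0.01], [-3.72, -0.03, -0.01], [-3.72, -0.03, -0.01]]
```

```bash
python3 -m crank '{"dp":[[-3.7,0,0],[-3.7,0,0],[-3.7,0,0],[-3.7,0,0],[-3.7,0,0],[-3.7,0,0],[-3.7,0,0],[-3.7,0,0]],"delta_rot":[[0,0,0],[0,0,0],[-0.058,0,0],[-0.058,0,0],[-0.058,0,0],[-0.058,0,0],[-0.058,0,0],[-0.058,0,0]]}'
python3 - <<'E'
from plan import *
st()
for n in("side","top"): cv2.imwrite(f"pics/{n}1.png",ctrl.get_image(n))
E
```

```text
time: 1.7
position: [0.3991, 0.1318, 0.4267]
tool_rot: [2.202, 2.044, 0.152]
ft_force: [0.5, 0.6, -0.5]
grip_width: 0.688
t 1.7 p [0.3991 0.1318 0.4267] x [ 0.075  0.997 -0.016] z [ 0.164 -0.029 -0.986] q [-0.071 -0.3   -0.286  1.669 -0.     1.616  1.145] F [ 0.54  0.59 -0.47] w 0.688
```

View pics/side1.png

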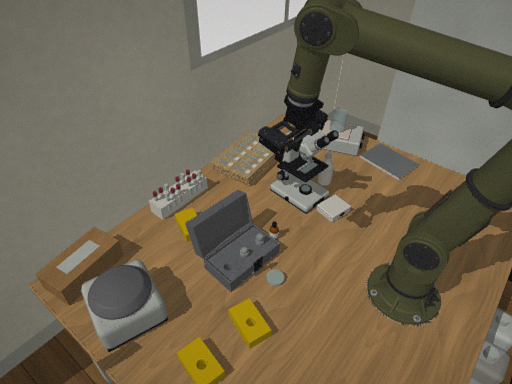

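View pics/top1.png

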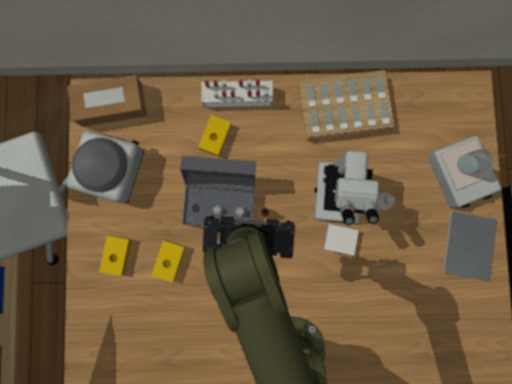

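```bash
cat > kin.py <<'E'
import numpy as np
from scipy.spatial.transform import Rotation as R
from scipy.optimize import least_squares
S=np.array([-1,1,-1,1,-1,1,-1.])
def fk(q,k):
    d1,L1,L2,L3,a1,a2,a3,o7,a4=k
    q=S*np.array(q)
    rz=lambda t:R.from_rotvec([0,0,t]);ry=lambda t:R.from_rotvec([0,t,0])
    p=np.array([0,0,d1]);r=rz(q[0])
    p=p+r.apply([a1,0,0]);r=r*ry(q[1]);p=p+r.apply([0,0,L1]);r=r*rz(q[2]);p=p+r.apply([a2,0,0])
    r=r*ry(q[3]);p=p+r.apply([a3,0,L2]);r=r*rz(q[4])*ry(q[5]);p=p+r.apply([a4,0,L3]);r=r*rz(q[6]+o7)
    return p,r
E
python3 - <<'E'
from kin import *
D=[([-1.20490332,0.32181595,-0.07009976,1.4516782,0.02261239,1.37080456,-0.05689553],[.22382594,.60964433,.21766462],[2.57487852,1.79782115,-.00237]),
([-.872,-.01,.136,1.398,.001,1.753,.757],[.3904,.317,.4378],[-2.307,-2.133,0]),
([-.071,-.3,-.286,1.669,0,1.616,1.145],[.3991,.1318,.4267],[2.202,2.044,.152])]
def f(k):
    o=[]
    for q,p,rv in D:
        P,Rr=fk(q,k);o+=list(P-p)+list(.3*(R.from_rotvec(rv).inv()*Rr).as_rotvec())
    return np.array(o+list(1e-3*(np.array(k)[4:7])))
for o7 in(0,1.57,3.14,-1.57):
    r=least_squares(f,[.33,.4,.4,.25,0,0,0,o7,0]);print(np.round(r.x,4),np.round(r.cost,6),np.round(r.fun[:18],3))
E
```

```text
[ 0.848   0.8495  0.478   1.0312 -0.0875 -0.0154  0.3204  3.1416 -0.0822] 0.000605 [-0.029  0.011 -0.     0.    -0.    -0.    -0.011  0.01   0.     0.
  0.    -0.    -0.    -0.001  0.     0.     0.     0.   ]
[ 0.848   0.8495  0.478   1.0312 -0.0875 -0.0154  0.3204  3.1416 -0.0822] 0.000605 [-0.029  0.011 -0.     0.    -0.    -0.    -0.011  0.01   0.     0.
  0.    -0.    -0.    -0.001  0.     0.     0.     0.   ]
[ 0.848   0.8495  0.478   1.0312 -0.0875 -0.0154  0.3204  3.1416 -0.0822] 0.000605 [-0.029  0.011 -0.     0.    -0.    -0.    -0.011  0.01   0.     0.
  0.    -0.    -0.    -0.001  0.     0.     0.     0.   ]
[ 0.848   0.8495  0.478   1.0312 -0.0875 -0.0154  0.3204 -3.1416 -0.0822] 0.000605 [-0.029  0.011 -0.     0.    -0.    -0.    -0.011  0.01   0.     0.
  0.    -0.    -0.    -0.001  0.     0.     0.     0.   ]
```

```bash
cat > kin.py <<'E'
import numpy as np
from scipy.spatial.transform import Rotation as R
from scipy.optimize import least_squares
S=np.array([-1,1,-1,1,-1,1,-1.])
LO=np.array([-2.86,-.3,-1.38,.06,-1.56,.09,-2.69]);HI=np.array([2.86,2.09,1.24,2.45,4.7,2.05,2.69])
def fk(q,k):
    d1,L1,L2,L3,a1,a2,a3,b1,b2,b3=k
    q=S*np.array(q)
    rz=lambda t:R.from_rotvec([0,0,t]);ry=lambda t:R.from_rotvec([0,t,0])
    p=np.array([0,0,d1]);r=rz(q[0])
    p=p+r.apply([a1,b1,0]);r=r*ry(q[1]);p=p+r.apply([0,0,L1]);r=r*rz(q[2]);p=p+r.apply([a2,b2,0])
    r=r*ry(q[3]);p=p+r.apply([a3,0,L2]);r=r*rz(q[4]);p=p+r.apply([0,b3,0]);r=r*ry(q[5]);p=p+r.apply([0,0,L3]);r=r*rz(q[6]+np.pi)
    return p,r
D=[([-1.20490332,0.32181595,-0.07009976,1.4516782,0.02261239,1.37080456,-0.05689553],[.22382594,.60964433,.21766462],[2.57487852,1.79782115,-.00237]),
([-.872,-.01,.136,1.398,.001,1.753,.757],[.3904,.317,.4378],[-2.307,-2.133,0]),
([-.071,-.3,-.286,1.669,0,1.616,1.145],[.3991,.1318,.4267],[2.202,2.044,.152])]
def fit(D=D,w=3e-3):
    k0=np.array([.34,.4,.4,.25,0,0,0,0,0,0])
    W=np.array([.3,.3,.3,.3,1,1,1,.3,.3,.3])*w
    def f(k):
        o=[]
        for q,p,rv in D: o+=list(fk(q,k)[0]-p)
        return np.array(o+list(W*(k-k0)))
    r=least_squares(f,k0);return r.x,r.fun[:3*len(D)]
def ik(p,Rt,k,q0):
    def f(q):
        P,r=fk(q,k);return np.r_[10*(P-p),3*(r.inv()*Rt).as_rotvec(),.003*(q-q0)]
    best=None
    for q3 in(0,-.5,.5,-1,1):
        q=np.clip(np.array(q0,float),LO+.01,HI-.01);q[2]=q3
        r=least_squares(f,q,bounds=(LO,HI))
        if best is None or r.cost<best.cost:best=r
    return best.x,best.fun[:3]/10,best.fun[3:6]/3
E
python3 - <<'E'
from kin import *
k,e=fit();print(np.round(k,4),np.round(e,4))
from plan import rotz,T
a=-.082;yx=[-np.sin(a),np.cos(a),0]
for tilt in(40,30,20,10,0):
  t=np.radians(tilt);z=T(0,0,a,[np.sin(t),0,-np.cos(t)])[0]
  for d in(.03,.09):
    g=T(.472,-.1687,a,np.array([-.030-.643*d,.033,.300+.766*d]))[0]
    q,ep,er=ik(g,rotz(z,yx),k,D[2][0]);print(tilt,d,np.round(q,2),np.round(ep*1e3,1),np.round(er,3))
E
```

```text
[ 2.459e-01  4.688e-01  5.129e-01  3.683e-01 -4.000e-04  4.000e-04
  1.800e-03 -1.390e-02  4.100e-03 -1.680e-02] [ 0. -0. -0. -0.  0.  0. -0.  0.  0.]
40 0.03 [ 0.73 -0.3  -0.13  1.97 -0.48  1.14  2.28] [ 54.5 -40.   -8.3] [-0.187 -0.17  -0.   ]
40 0.09 [ 0.83 -0.3  -0.13  1.86 -0.5   1.35  2.33] [ 59.4 -53.5  -0.9] [-0.225 -0.226 -0.   ]
30 0.03 [ 0.57 -0.3  -0.13  1.92 -0.25  1.21  2.  ] [ 40.4 -20.6  -2.7] [-0.156 -0.077 -0.   ]
30 0.09 [ 0.63 -0.3  -0.13  1.81 -0.27  1.4   2.04] [ 50.4 -29.9   3. ] [-0.208 -0.113 -0.   ]
20 0.03 [ 0.49 -0.3  -0.13  1.89 -0.14  1.29  1.87] [19.4 -7.9 -0.7] [-0.078 -0.026 -0.   ]
20 0.09 [ 0.53 -0.3  -0.13  1.79 -0.15  1.46  1.9 ] [ 31.7 -14.5   2.5] [-0.133 -0.05  -0.   ]
10 0.03 [ 0.1  -0.29  0.13  1.87  0.01  1.38  1.72] [0. 0. 0.] [-0.  0. -0.]
10 0.09 [ 0.46 -0.3  -0.13  1.78 -0.08  1.53  1.83] [ 9.8 -3.7  0.8] [-0.041 -0.012 -0.   ]
0 0.03 [ 0.16 -0.15  0.07  1.75  0.01  1.54  1.72] [0. 0. 0.] [-0.  0. -0.]
0 0.09 [ 0.12 -0.23  0.11  1.73  0.02  1.64  1.72] [0. 0. 0.] [ 0.  0. -0.]
```

```bash
cat >> kin.py <<'E'
def ik2(p,Rt,k,q0,n=25,seed=0):
    rng=np.random.default_rng(seed)
    def f(q):
        P,r=fk(q,k);return np.r_[10*(P-p),3*(r.inv()*Rt).as_rotvec(),.002*(q-q0)]
    best=None
    for i in range(n):
        q=np.array(q0,float) if i==0 else np.array(q0)+rng.normal(size=7)*.6
        q=np.clip(q,LO+.02,HI-.02)
        r=least_squares(f,q,bounds=(LO,HI),max_nfev=60)
        if best is None or r.cost<best.cost:best=r
    return best.x,best.fun[:3]/10,best.fun[3:6]/3
E
python3 - <<'E'
from kin import *
k,e=fit()
from plan import rotz,T
a=-.082;yx=[-np.sin(a),np.cos(a),0]
for tilt in(40,20,10,5,0,-5):
  t=np.radians(tilt);z=T(0,0,a,[np.sin(t),0,-np.cos(t)])[0]
  for d in(.033,.075):
    g=T(.472,-.1687,a,np.array([-.030-.643*d,.033,.300+.766*d]))[0]
    q,ep,er=ik2(g,rotz(z,yx),k,D[2][0]);print(tilt,d,np.round(q,2),np.round(ep*1e3,1),np.round(er,3))
print("pocket")
for beta in(40,30):
  b=np.radians(beta)
  for az in(-6,15,32):
    A=np.radians(az);h=np.array([np.cos(A),np.sin(A),0]);z=h*np.sin(b)-np.array([0,0,np.cos(b)]);x=[np.sin(A),-np.cos(A),0]
    q,ep,er=ik2([.4766,.3048,.073],rotz(z,x),k,[-.6,.3,0,1.6,0,.6,-2]);print(beta,az,np.round(q,2),np.round(ep*1e3,1),np.round(er,3))
E
```

```text
40 0.033 [ 0.74 -0.3  -0.13  1.97 -0.48  1.15  2.28] [ 54.9 -40.6  -7.9] [-0.189 -0.173 -0.   ]
40 0.075 [ 0.81 -0.3  -0.13  1.89 -0.5   1.3   2.32] [ 58.6 -50.1  -2.9] [-0.217 -0.212 -0.   ]
20 0.033 [ 0.49 -0.3  -0.13  1.89 -0.14  1.3   1.87] [20.1 -8.2 -0.6] [-0.081 -0.028 -0.   ]
20 0.075 [ 0.52 -0.3  -0.13  1.82 -0.15  1.42  1.89] [ 28.9 -12.8   1.4] [-0.12  -0.044 -0.   ]
10 0.033 [ 0.1  -0.3   0.13  1.87  0.01  1.39  1.71] [0. 0. 0.] [-0.  0. -0.]
10 0.075 [ 0.46 -0.3  -0.13  1.81 -0.08  1.49  1.82] [ 6.7 -2.5  0.4] [-0.028 -0.008 -0.   ]
5 0.033 [ 0.13 -0.22  0.1   1.81  0.01  1.47  1.72] [0. 0. 0.] [-0.  0. -0.]
5 0.075 [ 0.1  -0.28  0.13  1.79  0.02  1.54  1.71] [0. 0. 0.] [-0.  0. -0.]
0 0.033 [ 0.16 -0.15  0.07  1.75  0.01  1.54  1.72] [0. 0. 0.] [-0.  0. -0.]
0 0.075 [ 0.13 -0.21  0.1   1.74  0.02  1.62  1.72] [0. 0. 0.] [-0.  0. -0.]
-5 0.033 [ 0.18 -0.08  0.04  1.69  0.02  1.62  1.72] [-0.  0.  0.] [ 0.  0. -0.]
-5 0.075 [ 0.16 -0.14  0.07  1.68  0.02  1.69  1.72] [ 0.  0. -0.] [ 0.  0. -0.]
pocket
40 -6 [-2.02  0.42  1.24  2.17  0.22  0.52 -2.69] [ 23.9  13.3 -17.5] [ 0.106 -0.034  0.042]
40 15 [ 0.64 -0.19 -1.38  2.38  0.65  0.22 -2.69] [-2.6 -3.3  4.9] [0.006 0.012 0.001]
40 32 [-0.43 -0.08 -0.22  2.43  0.44  0.1  -2.09] [ 0. -0.  0.] [0. 0. 0.]
30 -6 [-2.01  0.25  1.24  2.17  0.28  0.61 -2.69] [ 6.9  3.6 -4.3] [ 0.03  -0.011  0.011]
30 15 [-0.66 -0.01 -0.11  2.27  0.56  0.47 -2.53] [ 0. -0.  0.] [0. 0. 0.]
30 32 [-0.61 -0.04 -0.03  2.29  0.11  0.37 -1.75] [0. 0. 0.] [ 0. -0. -0.]
```

```bash
python3 - <<'E'
from kin import *
k,e=fit()
from plan import rotz,T
for beta in(40,35,30):
  b=np.radians(beta)
  for az in(10,20,30,45):
   for zz in (.073,.13):
    A=np.radians(az);h=np.array([np.cos(A),np.sin(A),0]);z=h*np.sin(b)-np.array([0,0,np.cos(b)]);x=[np.sin(A),-np.cos(A),0]
    q,ep,er=ik2([.4766,.3048,zz],rotz(z,x),k,[-.6,.1,0,2.1,0.2,.6,-2],n=12);print(beta,az,zz,np.round(q,2),np.round(ep*1e3,1),np.round(er,3))
E
```

```text
40 10 0.073 [ 0.63 -0.23 -1.38  2.37  0.55  0.27 -2.69] [-5.8 -7.6 10.3] [0.013 0.029 0.003]
40 10 0.13 [ 0.3  -0.21 -1.09  2.31  0.56  0.42 -2.69] [-0. -0.  0.] [0. 0. 0.]
40 20 0.073 [ 0.67 -0.16 -1.38  2.39  0.68  0.16 -2.62] [-0. -0.  0.] [0. 0. 0.]
40 20 0.13 [-0.5  -0.17 -0.27  2.37  0.68  0.37 -2.57] [ 0. -0.  0.] [0. 0. 0.]
40 30 0.073 [-0.42 -0.08 -0.25  2.44  0.71  0.11 -2.4 ] [ 0. -0.  0.] [0. 0. 0.]
40 30 0.13 [-0.59 -0.2  -0.08  2.38  0.31  0.27 -2.  ] [0. 0. 0.] [ 0.  0. -0.]
40 45 0.073 [-1.52 -0.18  1.    2.42 -0.3   0.16 -0.98] [-0.  0.  0.] [ 0. -0. -0.]
40 45 0.13 [-1.11 -0.24  0.56  2.37 -0.16  0.31 -1.16] [-0.  0.  0.] [ 0. -0. -0.]
35 10 0.073 [ 0.62 -0.09 -1.38  2.31  0.62  0.4  -2.69] [-4.  -5.4  6.9] [0.007 0.022 0.003]
35 10 0.13 [-0.38 -0.1  -0.44  2.26  0.62  0.56 -2.69] [ 0. -0.  0.] [0. 0. 0.]
35 20 0.073 [-0.62 -0.04 -0.14  2.36  0.73  0.34 -2.61] [ 0. -0.  0.] [0. 0. 0.]
35 20 0.13 [-0.58 -0.14 -0.17  2.3   0.48  0.46 -2.35] [ 0. -0.  0.] [0. 0. 0.]
35 30 0.073 [-0.61 -0.06 -0.06  2.36  0.33  0.25 -2.01] [ 0. -0.  0.] [0. 0. 0.]
35 30 0.13 [-0.65 -0.17
[... 188 characters left out ...]
 -1.12] [-0.  0.  0.] [ 0. -0. -0.]
30 10 0.073 [-0.94  0.    0.14  2.26  0.62  0.52 -2.69] [ 0.1 -0.1  0.1] [0.001 0.001 0.   ]
30 10 0.13 [-0.65 -0.08 -0.15  2.2   0.49  0.64 -2.54] [ 0. -0.  0.] [0. 0. 0.]
30 20 0.073 [-0.65 -0.02 -0.09  2.28  0.47  0.43 -2.34] [ 0. -0.  0.] [0. 0. 0.]
30 20 0.13 [-0.63 -0.11 -0.11  2.23  0.34  0.56 -2.2 ] [ 0. -0.  0.] [0. 0. 0.]
30 30 0.073 [-0.63 -0.04 -0.03  2.29  0.18  0.37 -1.86] [0. 0. 0.] [ 0. -0. -0.]
30 30 0.13 [-0.65 -0.13 -0.    2.24  0.14  0.52 -1.81] [ 0.  0. -0.] [ 0. -0. -0.]
30 45 0.073 [-0.61 -0.03  0.08  2.26 -0.31  0.41 -1.07] [-0.  0.  0.] [ 0. -0. -0.]
30 45 0.13 [-0.71 -0.12  0.17  2.22 -0.2   0.54 -1.18] [-0.  0.  0.] [ 0. -0. -0.]
```

```bash
for i in 1; do python3 ov.py 0.472 -0.1687 -0.082 1 pics/ov3; done; python3 - <<'E'
import cv2
s=cv2.imread("pics/side1.png")
cv2.imwrite("pics/z4.png",cv2.resize(s[180:300,180:300],None,fx=5,fy=5,interpolation=cv2.INTER_CUBIC))
E
```

```text
(no output)
```

View pics/ov3s.png

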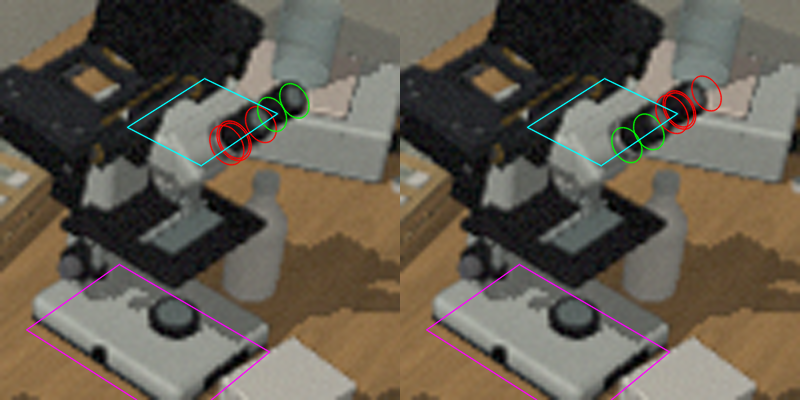

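View pics/z4.png

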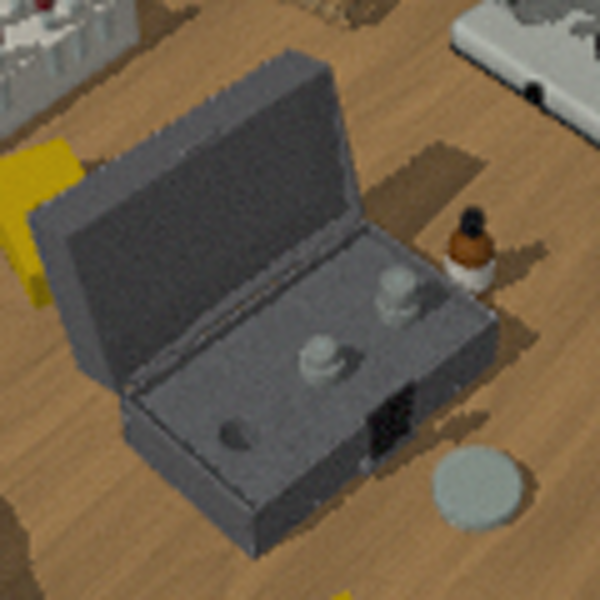

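```bash
cat > ov2.py <<'E'
from h import *
import sys
x,y,a=map(float,sys.argv[1:4]);pre=sys.argv[4]
o=[]
for n,(u,v) in(("side",(308,125)),("top",(335,203))):
    im=cv2.imread(f"pics/{n}{pre}.png")
    z=cv2.resize(im[v:v+30,u:u+50 if n=="side" else u+50],None,fx=8,fy=8,interpolation=cv2.INTER_CUBIC);w=z.copy()
    scope(w,n,x,y,a,np.array([u,v]),8,"L");o.append(np.hstack([z,w]))
cv2.imwrite(sys.argv[5],np.vstack(o))
E
python3 ov2.py 0.472 -0.1687 -0.082 1 pics/ov4.png
```

```text
(no output)
```

View pics/ov4.png

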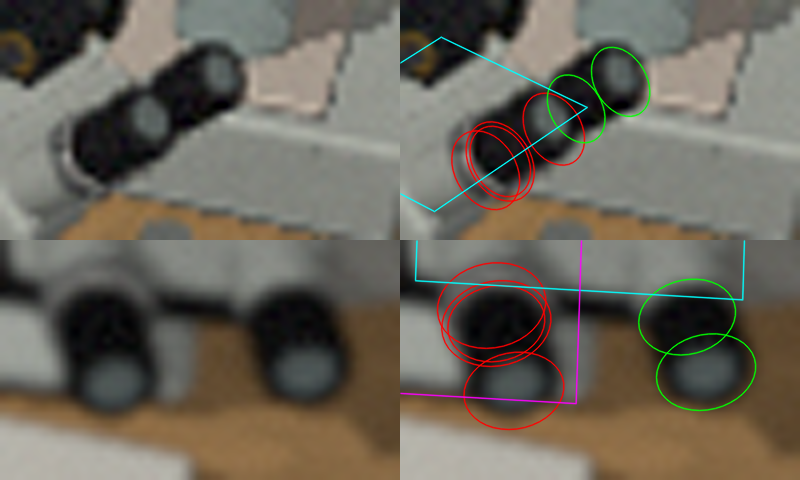

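```bash
python3 - <<'E'
from h import *
from scipy.optimize import least_squares
E=np.vstack([ring(.033,.046,0)[:1],ring(-.033,.03,0)[:1]])
cs=lambda u,v:(308+u/8-.44,125+v/8-.44)
ct=lambda u,v:(335+u/8-.44,203+(v-240)/8-.44)
US=np.array([cs(151,117),cs(219,72)]);UT=np.array([ct(111,382),ct(304,367)])
H=np.array([[60,56,286],[60,-56,286]])/1e3
UH=np.array([(305+165/5-.4,140+200/5-.4),(305+368/5-.4,140+206/5-.4)])
def f(p):
    q=p[:3]
    a=T(*q,E)+[0,0,p[3]];
    return np.r_[(proj("side",a)-US).ravel(),(proj("top",a)-UT).ravel(),.5*(proj("top",T(*q,H))-UH).ravel(),p[3]*100]
r=least_squares(f,[.472,-.1687,-.082,0]);print(r.x,np.round(r.fun,2))
E
```

```text
[ 0.47308179 -0.16763775 -0.09308959  0.00508667] [-0.13  0.21 -0.04  0.03  0.1   0.47  0.14  0.29 -0.09 -1.17 -0.09 -0.35
  0.51]
```

```bash
cat > tgt.py <<'E'
from plan import *
from kin import *
X,Y,A=.4735,-.1678,-.088
def tube(d,t=5,up=0,dz=.001):
    t=np.radians(t);z=T(0,0,A,[np.sin(t),0,-np.cos(t)])[0]
    g=T(X,Y,A,np.array([-.030-.643*d,.033,.300+dz+.766*d]))[0]-z*up
    return g,rotz(z,[-np.sin(A),np.cos(A),0])
E
python3 - <<'E'
from tgt import *
k,e=fit()
for d,up in((.034,0),(.034,.09),(.075,0)):
    g,r=tube(d,5,up);print(g,np.round(r.as_matrix()[:,2],3));q,ep,er=ik2(g,r,k,D[2][0],n=4);print(np.round(q,3),np.round(ep*1e3,1))
g,r=tube(.034,5,.09);rows(g,r,8)
E
```

```text
[ 0.42473893 -0.13036973  0.327044  ] [ 0.087 -0.008 -0.996]
[ 0.13  -0.222  0.098  1.806  0.01   1.47   1.709] [0. 0. 0.]
[ 0.41692527 -0.12968034  0.41670152] [ 0.087 -0.008 -0.996]
[ 0.117 -0.226  0.107  1.634  0.012  1.646  1.706] [ 0.  0. -0.]
[ 0.39847795 -0.12805277  0.35845   ] [ 0.087 -0.008 -0.996]
[ 0.103 -0.28   0.121  1.789  0.022  1.544  1.704] [0. 0. 0.]
tot cm 25.65 rot deg 4.48 rot/row [0.009 0.002 0.   ]
[[-3.16, 0.46, 0.24], [-3.16, 0.46, 0.23], [-3.17, 0.46, 0.22], [-3.17, 0.47, 0.2], [-3.17, 0.47, 0.19], [-3.17, 0.47, 0.18], [-3.17, 0.47, 0.17], [-3.17, 0.47, 0.16]]
```

```bash
python3 -m crank '{"dp":[[-3.2,0.5,0.2],[-3.2,0.5,0.2],[-3.2,0.5,0.2],[-3.2,0.5,0.2],[-3.2,0.5,0.2],[-3.2,0.5,0.2],[-3.2,0.4,0.2],[-3.2,0.4,0.2]],"delta_rot":[[0.009,0.002,0],[0.009,0.002,0],[0.009,0.002,0],[0.009,0.002,0],[0.009,0.002,0],[0.009,0.002,0],[0.009,0.002,0],[0.009,0.002,0]]}' 4.6
python3 - <<'E'
from tgt import *
st();g,r=tube(.034,5,.09);rows(g,r,8)
E
```

```text
time: 2.6
position: [0.4234, -0.1255, 0.4187]
tool_rot: [2.252, 2.094, 0.091]
ft_force: [1.0, -0.9, 0.2]
grip_width: 0.532
t 2.6 p [ 0.4234 -0.1255  0.4187] x [ 0.073  0.997 -0.001] z [ 0.087 -0.007 -0.996] q [ 0.007 -0.223  0.183  1.625  0.032  1.649  1.69 ] F [ 1.05 -0.91  0.22] w 0.532
tot cm 0.8 rot deg 0.88 rot/row [ 0.    -0.     0.002]
[[-0.06, -0.08, 0.02], [-0.06, -0.08, 0.02], [-0.06, -0.08, 0.02], [-0.06, -0.08, 0.02], [-0.06, -0.08, 0.02], [-0.06, -0.08, 0.02], [-0.06, -0.08, 0.02], [-0.06, -0.08, 0.02]]
```

```bash
python3 -m crank '{"dp":[[-0.25,-0.3,0],[-0.2,-0.3,0.1],[0,0,1],[0,0,1],[0,0,1],[0,0,0],[0,0,0],[0,0,0]],"delta_rot":[[0,0,0.008],[0,0,0.007],[0,0,0],[0,0,0],[0,0,0],[0,0,0],[0,0,0],[0,0,0]]}' 4.6
python3 - <<'E'
from tgt import *
st();g,r=tube(.034,5,0);rows(g,r,8)
for n in("side","top"): cv2.imwrite(f"pics/{n}2.png",ctrl.get_image(n))
s=cv2.imread("pics/side2.png")[90:190,250:380];t=cv2.imread("pics/top2.png")[160:260,290:420]
cv2.imwrite("pics/z5.png",np.hstack([cv2.resize(s,None,fx=3,fy=4.5,interpolation=cv2.INTER_CUBIC)[:,:],cv2.resize(t,None,fx=3,fy=4.5,interpolation=cv2.INTER_CUBIC)]))
E
```

```text
time: 3.4
position: [0.4196, -0.1303, 0.3877]
tool_rot: [2.27, 2.073, 0.092]
ft_force: [0.0, -0.6, -0.3]
grip_width: 0.523
t 3.4 p [ 0.4196 -0.1303  0.3877] x [ 0.091  0.996 -0.001] z [ 0.089 -0.009 -0.996] q [ 0.025 -0.238  0.18   1.698  0.033  1.59   1.684] F [ 0.05 -0.59 -0.29] w 0.523
tot cm 6.09 rot deg 0.19 rot/row [ 0.  0. -0.]
[[0.01, -0.0, 0.76], [0.01, -0.0, 0.76], [0.01, -0.0, 0.76], [0.01, -0.0, 0.76], [0.01, -0.0, 0.76], [0.0, -0.0, 0.76], [0.0, -0.0, 0.76], [0.0, -0.0, 0.76]]
```

View pics/z5.png

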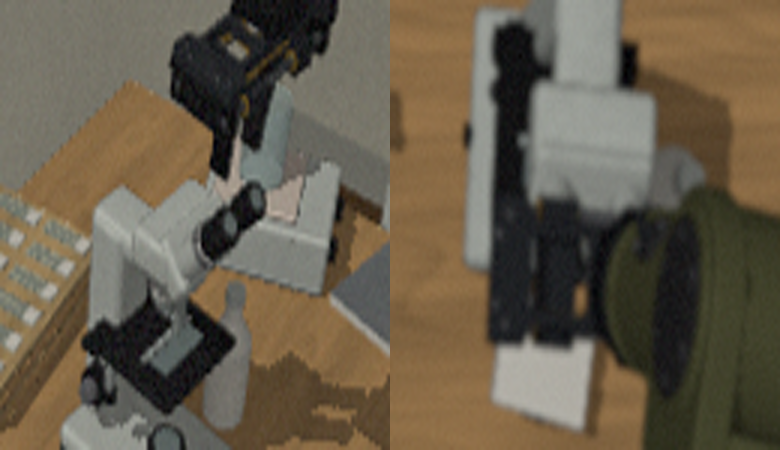

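```bash
python3 - <<'E'
from tgt import *
s=ctrl.get_state();p=np.array(s["position"]);r=R.from_rotvec(s["tool_rot"]).as_matrix()
for n,(u,v) in (("side",(300,100)),):
    im=cv2.imread("pics/side2.png")[v:v+50,u:u+60];z=cv2.resize(im,None,fx=10,fy=10,interpolation=cv2.INTER_CUBIC)
    for sg in(-1,1):
        c=p+r[:,0]*sg*.0228
        q=np.array([c+r[:,2]*.019+r[:,1]*.0095,c+r[:,2]*.019-r[:,1]*.0095,c-r[:,2]*.019-r[:,1]*.0095,c-r[:,2]*.019+r[:,1]*.0095])
        draw(z,n,q,np.array([u,v]),10,(0,255,255))
    scope(z,n,X,Y,A,np.array([u,v]),10,"L")
    cv2.imwrite("pics/z6.png",z)
E
```

```text
(no output)
```

View pics/z6.png

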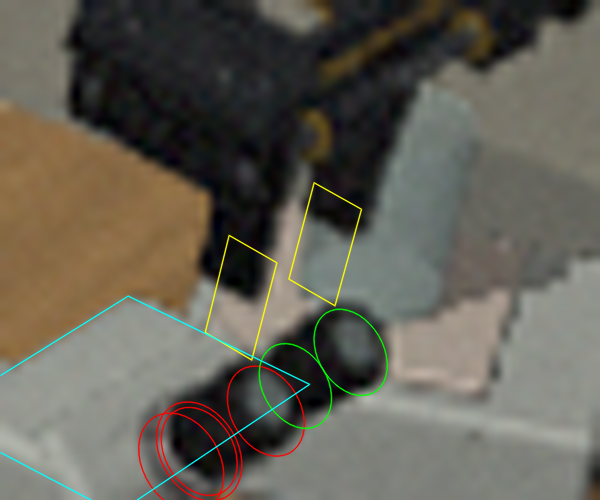

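```bash
python3 - <<'E'
from tgt import *
s=ctrl.get_state()
P=[("0",np.array(D[0][1]),D[0][2],1.0,(140,280)),("1",np.array(D[2][1]),D[2][2],.689,(230,70)),("2",np.array(s["position"]),s["tool_rot"],.523,(270,60))]
o=[]
for nm,p,rv,w,(u,v) in P:
    r=R.from_rotvec(rv).as_matrix();n="side"
    im=cv2.imread(f"pics/side{nm}.png");im=cv2.copyMakeBorder(im,0,60,0,60,cv2.BORDER_CONSTANT)[v:v+100,u:u+130]
    z=cv2.resize(im,None,fx=5,fy=5,interpolation=cv2.INTER_CUBIC);z0=z.copy()
    for sg in(-1,1):
        for th in(0,.015):
            c=p+r[:,0]*sg*(.0435*w+th)
            q=np.array([c+r[:,2]*.019+r[:,1]*.0095,c+r[:,2]*.019-r[:,1]*.0095,c-r[:,2]*.051-r[:,1]*.0095,c-r[:,2]*.051+r[:,1]*.0095])
            draw(z,n,q,np.array([u,v]),5,(0,255,255))
    b=p-r[:,2]*.051
    draw(z,n,np.array([b+r[:,0]*i*.095+r[:,1]*j*.0375 for i,j in((1,1),(1,-1),(-1,-1),(-1,1))]),np.array([u,v]),5,(0,255,0))
    cv2.imwrite(f"pics/g{nm}.png",z)
E
```

```text
(no output)
```

View pics/g2.png

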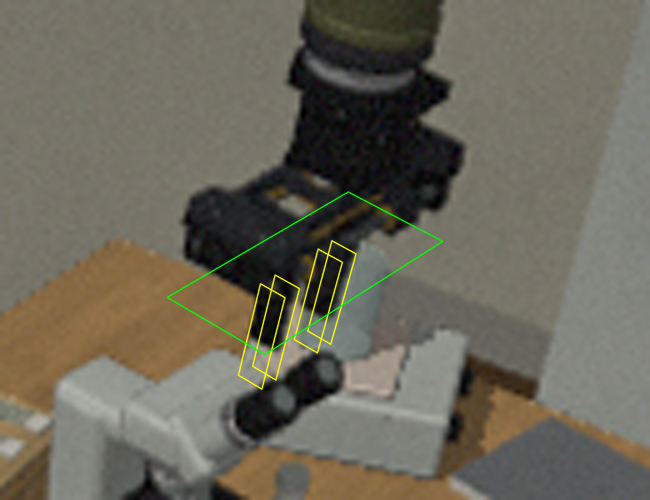

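View pics/g1.png

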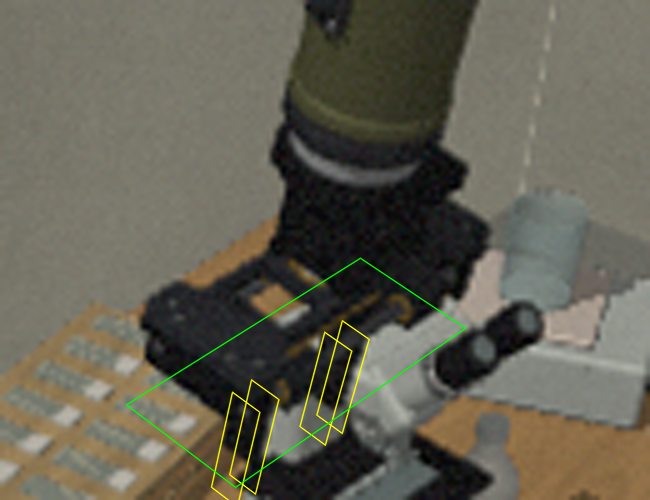

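View pics/g0.png

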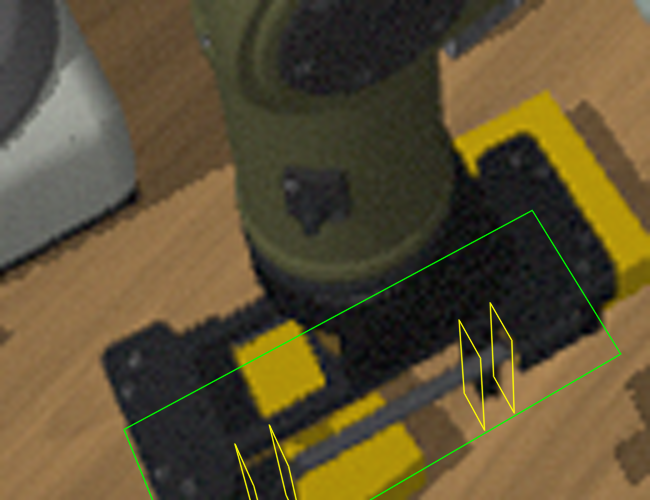

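```bash
python3 - <<'E'
from tgt import *
s=ctrl.get_state();print(s["time"],s["position"])
P=[("0",np.array(D[0][1]),D[0][2],1.0,(0,260)),("1",np.array(D[2][1]),D[2][2],.689,(190,190)),("2",np.array(s["position"]),s["tool_rot"],.523,(300,180))]
o=[]
for nm,p,rv,w,(u,v) in P:
    r=R.from_rotvec(rv).as_matrix();n="top"
    im=cv2.imread(f"pics/top{nm}.png")[v:v+90,u:u+130]
    z=cv2.resize(im,None,fx=4,fy=4,interpolation=cv2.INTER_CUBIC)
    for sg in(-1,1):
        for th in(0,.015):
            c=p+r[:,0]*sg*(.0435*w+th)
            q=np.array([c+r[:,2]*.019+r[:,1]*.0095,c+r[:,2]*.019-r[:,1]*.0095,c-r[:,2]*.051-r[:,1]*.0095,c-r[:,2]*.051+r[:,1]*.0095])
            draw(z,n,q,np.array([u,v]),4,(0,255,255))
    for k in (.051,.07):
      b=p-r[:,2]*k
      draw(z,n,np.array([b+r[:,0]*i*.095+r[:,1]*j*.0375 for i,j in((1,1),(1,-1),(-1,-1),(-1,1))]),np.array([u,v]),4,(0,255,0))
    cv2.imwrite(f"pics/t{nm}.png",z)
E
```

```text
3.5 [ 0.41962799 -0.13038216  0.38781484]
```

View pics/t0.png

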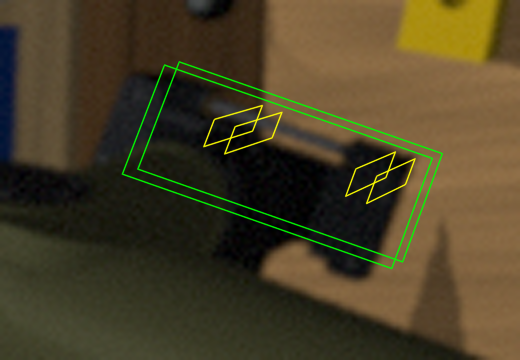

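View pics/t1.png

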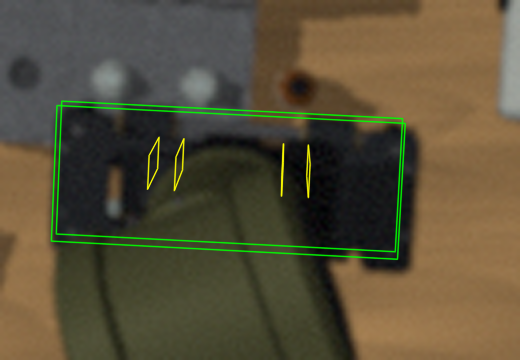

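View pics/t2.png

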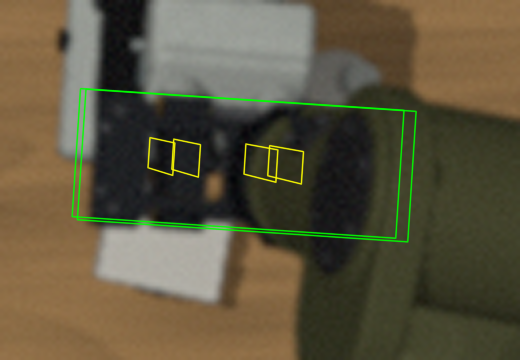

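```bash
python3 -m crank '{"dp":[[0,0,0.8],[0,0,0.8],[0,0,0.8],[0,0,0.8],[0,0,0.8],[0,0,0],[0,0,0],[0,0,0]],"delta_rot":[[0,0,0],[0,0,0],[0,0,0],[0,0,0],[0,0,0],[0,0,0],[0,0,0],[0,0,0]]}' 4.6
python3 - <<'E'
from tgt import *
for n in("side",): cv2.imwrite(f"pics/{n}3.png",ctrl.get_image(n))
st();g,r=tube(.034,5,0);rows(g,r,8)
s=ctrl.get_state();p=np.array(s["position"]);r=R.from_rotvec(s["tool_rot"]).as_matrix()
n,(u,v)="side",(300,105)
im=cv2.imread("pics/side3.png")[v:v+45,u:u+40];z=cv2.resize(im,None,fx=10,fy=10,interpolation=cv2.INTER_CUBIC);z0=z.copy()
for sg in(-1,1):
        c=p+r[:,0]*sg*.0228
        q=np.array([c+r[:,2]*.019+r[:,1]*.0095,c+r[:,2]*.019-r[:,1]*.0095,c-r[:,2]*.019-r[:,1]*.0095,c-r[:,2]*.019+r[:,1]*.0095])
        draw(z,n,q,np.array([u,v]),10,(0,255,255))
scope(z,n,X,Y,A,np.array([u,v]),10,"L")
cv2.imwrite("pics/z7.png",np.hstack([z0,z]))
E
```

```text
time: 4.3
position: [0.4232, -0.1307, 0.3479]
tool_rot: [2.27, 2.073, 0.092]
ft_force: [-0.7, -0.4, -0.3]
grip_width: 0.532
t 4.35 p [ 0.4232 -0.1307  0.3479] x [ 0.091  0.996 -0.   ] z [ 0.089 -0.009 -0.996] q [ 0.026 -0.236  0.182  1.774  0.033  1.511  1.684] F [-0.43 -0.07 -0.37] w 0.53
tot cm 2.1 rot deg 0.2 rot/row [ 0.  0. -0.]
[[0.01, -0.0, 0.26], [0.01, -0.0, 0.26], [0.01, -0.0, 0.26], [0.01, -0.0, 0.26], [0.01, -0.0, 0.26], [0.01, -0.0, 0.26], [0.01, -0.0, 0.26], [0.01, -0.0, 0.26]]
```

View pics/z7.png

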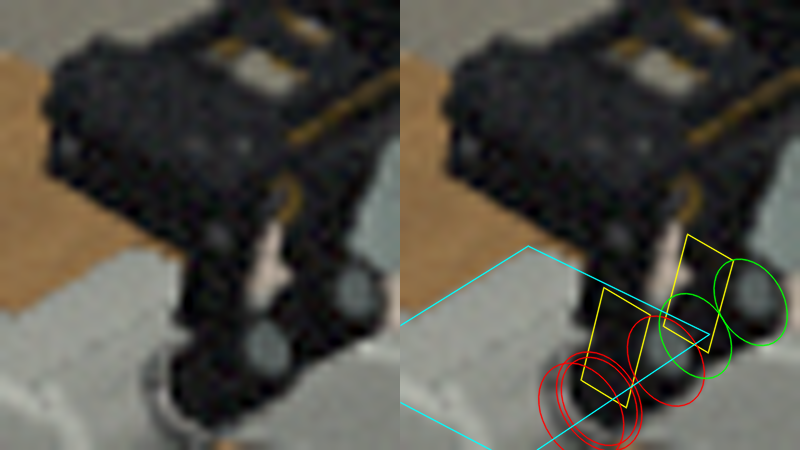

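```bash
python3 -m crank '{"dp":[[0,0,0.5],[0,0,0.5],[0,0,0.5],[0,0,0.4],[0,0,0.2],[0,0,0],[0,0,0],[0,0,0]],"delta_rot":[[0,0,0],[0,0,0],[0,0,0],[0,0,0],[0,0,0],[0,0,0],[0,0,0],[0,0,0]]}' 4.6
python3 - <<'E'
from tgt import *
for n in("side","top"): cv2.imwrite(f"pics/{n}4.png",ctrl.get_image(n))
st()
n,(u,v)="side",(300,105)
im=cv2.imread("pics/side4.png")[v:v+45,u:u+40];z0=cv2.resize(im,None,fx=10,fy=10,interpolation=cv2.INTER_CUBIC)
im=cv2.imread("pics/top4.png")[195:240,330:370];z=cv2.resize(im,None,fx=10,fy=10,interpolation=cv2.INTER_CUBIC)
cv2.imwrite("pics/z8.png",np.hstack([z0,z]))
E
```

```text
time: 5.15
position: [0.4249, -0.1308, 0.3268]
tool_rot: [2.27, 2.073, 0.092]
ft_force: [-0.2, 0.1, -0.9]
grip_width: 0.527
t 5.25 p [ 0.4249 -0.1308  0.3268] x [ 0.09   0.996 -0.   ] z [ 0.089 -0.009 -0.996] q [ 0.026 -0.233  0.183  1.812  0.032  1.47   1.685] F [-0.58 -0.    0.31] w 0.533
```

View pics/z8.png

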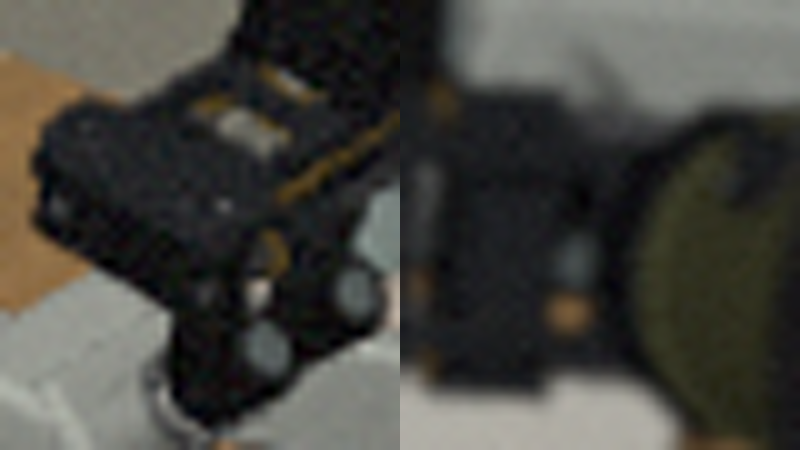

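```bash
python3 -m crank '{"dp":[[0,0,0],[0,0,0],[0,0,0],[0,0,0],[0,0,0],[0,0,0],[0,0,0],[0,0,0]],"delta_rot":[[0,0,0],[0,0,0],[0,0,0],[0,0,0],[0,0,0],[0,0,0],[0,0,0],[0,0,0]]}' 2.6 8
python3 - <<'E'
from tgt import *
st()
for n in("side",): cv2.imwrite(f"pics/{n}5.png",ctrl.get_image(n))
n,(u,v)="side",(300,105)
im=cv2.imread("pics/side5.png")[v:v+45,u:u+40];z0=cv2.resize(im,None,fx=10,fy=10,interpolation=cv2.INTER_CUBIC)
cv2.imwrite("pics/z9.png",z0)
E
```

```text
time: 6.05
position: [0.4248, -0.131, 0.3267]
tool_rot: [2.27, 2.073, 0.091]
ft_force: [-0.9, -1.5, 1.6]
grip_width: 0.361
t 6.05 p [ 0.4248 -0.131   0.3267] x [ 0.091  0.996 -0.001] z [ 0.088 -0.009 -0.996] q [ 0.027 -0.232  0.184  1.812  0.033  1.47   1.685] F [-0.92 -1.55  1.57] w 0.361
```

View pics/z9.png

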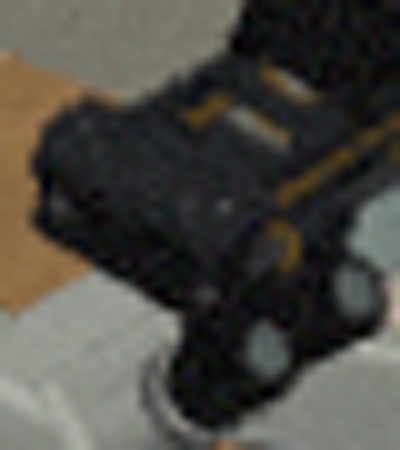

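```bash
python3 - <<'E'
from tgt import *
s=ctrl.get_state();r=R.from_rotvec(s["tool_rot"])
a=T(0,0,A,[-.643,0,.766])[0];print(r.inv().apply(a), r.inv().apply([0,0,1]))
E
python3 -m crank '{"dp":[[0,0,0],[0,0,0],[0,0,0],[0,0,0],[0,-0.23,-0.33],[0,-0.23,-0.33],[0,-0.11,-0.16],[0,0,0]],"delta_rot":[[0,0,0],[0,0,0],[0,0,0],[0,0,0],[0,0,0],[0,0,0],[0,0,0],[0,0,0]]}' 2.6 30
python3 -c "
from plan import *
st()"
```

```text
[-0.00245099 -0.57261778 -0.81994382] [-7.27498841e-04  8.85796211e-02 -9.96068834e-01]
time: 6.9
position: [0.4183, -0.1299, 0.3346]
tool_rot: [2.27, 2.074, 0.092]
ft_force: [-0.0, -0.3, -0.2]
grip_width: 0.355
t 6.9 p [ 0.4183 -0.1299  0.3346] x [ 0.09   0.996 -0.   ] z [ 0.089 -0.008 -0.996] q [ 0.03  -0.247  0.179  1.808  0.033  1.488  1.685] F [-0.02 -0.3  -0.21] w 0.355
```

```bash
python3 -m crank '{"dp":[[0,-0.28,-0.41],[0,-0.28,-0.41],[0,-0.28,-0.41],[0,-0.28,-0.41],[0,-0.28,-0.41],[0,0,0],[0,0,0],[0,0,0]],"delta_rot":[[0,0,0],[0,0,0],[0,0,0],[0,0,0],[0,0,0],[0,0,0],[0,0,0],[0,0,0]]}' 
python3 - <<'E'
from tgt import *
st()
for n in("side",): cv2.imwrite(f"pics/{n}6.png",ctrl.get_image(n))
n,(u,v)="side",(290,95)
im=cv2.imread("pics/side6.png")[v:v+60,u:u+60];z0=cv2.resize(im,None,fx=9,fy=9,interpolation=cv2.INTER_CUBIC)
cv2.imwrite("pics/z10.png",z0)
E
```

```text
time: 7.7
position: [0.4027, -0.1287, 0.3532]
tool_rot: [2.271, 2.073, 0.091]
ft_force: [-0.7, 0.9, -0.9]
grip_width: 0.349
t 7.7 p [ 0.4027 -0.1287  0.3532] x [ 0.091  0.996 -0.   ] z [ 0.088 -0.008 -0.996] q [ 0.054 -0.278  0.159  1.796  0.033  1.533  1.689] F [-0.68  0.9  -0.94] w 0.349
```

View pics/z10.png

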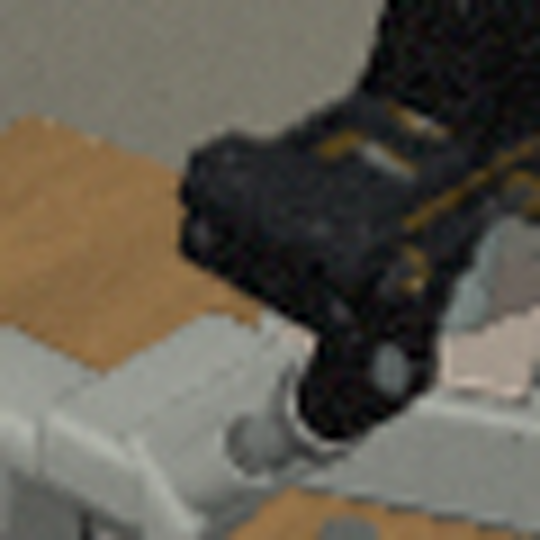

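```bash
cat >> tgt.py <<'E'
et=np.array([-.00245,-.5726,-.8199]);et/=np.linalg.norm(et)
def final(az):
    # tool y' so that R et = z ; x horizontal
    Aa=np.radians(az)
    x=np.array([np.sin(Aa),-np.cos(Aa),0])
    b=np.arccos(-et[2]);h=np.array([np.cos(Aa),np.sin(Aa),0]);z=h*np.sin(b)-np.array([0,0,np.cos(b)])
    r0=rotz(z,x);v=r0.apply(et)
    c=np.cross(v,[0,0,1]);fix=R.from_rotvec(c/ max(np.linalg.norm(c),1e-9)*np.arcsin(np.linalg.norm(c))) 
    return fix*r0
def yawed(az,t=5):
    Aa=np.radians(az);x=np.array([np.sin(Aa),-np.cos(Aa),0]);b=np.radians(t);h=np.array([np.cos(Aa),np.sin(Aa),0])
    return rotz(h*np.sin(b)-np.array([0,0,np.cos(b)]),x)
E
python3 - <<'E'
from tgt import *
k,e=fit()
F=final(25);print(F.apply(et),F.as_matrix())
for z in(.075,.15,.22):
  for az in(15,20,25,30):
    q,ep,er=ik2([.4766,.3048,z],final(az),k,[-.6,-.1,0,2.2,.3,.4,-2],n=4);print(z,az,np.round(q,2),np.round(ep*1e3,1),np.round(er,3))
q,ep,er=ik2([.4766,.3048,.3],yawed(25),k,[-.6,-.1,0,1.8,.1,1.3,-2],n=4);print(np.round(q,2),np.round(ep*1e3,1))
E
python3 -m crank '{"dp":[[0,0.1,-1],[0,0.1,-1],[0,0.1,-1],[0,0.1,-1],[0,0.1,-1],[0,0.1,-1],[0,0,0],[0,0,0]],"delta_rot":[[0,0,0],[0,0,0],[0,0,0],[0,0,0],[0,0,0],[0,0,0],[0,0,0],[0,0,0]]}' 
python3 - <<'E'
from tgt import *
st()
Rm=yawed(25);rows([.45,.10,.41],Rm,8)
rows([.4766,.3048,.30],Rm,20)
E
```

```text
[-4.51276304e-17  2.59464740e-17  1.00000000e+00] [[ 0.42261699 -0.7436349   0.51807529]
 [-0.90630507 -0.34521492  0.24379865]
 [-0.00244986 -0.57256772 -0.81985377]]
0.075 15 [ 0.62 -0.04 -1.38  2.31  0.72  0.37 -2.69] [-0.1 -0.1  0.2] [0.    0.001 0.   ]
0.075 20 [-0.62 -0.05 -0.13  2.35  0.71  0.34 -2.59] [ 0. -0.  0.] [0. 0. 0.]
0.075 25 [-0.6  -0.06 -0.11  2.36  0.54  0.29 -2.33] [ 0. -0.  0.] [0. 0. 0.]
0.075 30 [-0.63 -0.07 -0.03  2.36  0.31  0.25 -1.99] [0. 0. 0.] [ 0. -0. -0.]
0.15 15 [-0.6  -0.16 -0.2   2.26  0.52  0.55 -2.49] [ 0. -0.  0.] [0. 0. 0.]
0.15 20 [-0.6  -0.17 -0.15  2.28  0.42  0.51 -2.29] [ 0. -0.  0.] [0. 0. 0.]
0.15 25 [-0.63 -0.19 -0.08  2.28  0.31  0.47 -2.08] [ 0. -0. -0.] [0. 0. 0.]
0.15 30 [-0.68 -0.2   0.01  2.29  0.19  0.45 -1.86] [-0.  0. -0.] [-0. -0. -0.]
0.22 15 [-0.6  -0.24 -0.18  2.17  0.39  0.7  -2.33] [ 0. -0. -0.] [0. 0. 0.]
0.22 20 [-0.62 -0.25 -0.12  2.18  0.32  0.66 -2.17] [ 0. -0. -0.] [0. 0. 0.]
0.22 25 [-0.66 -0.27 -0.05  2.19  0.24  0.64 -2.  ] [ 0.  0. -0.] [-0. -0. -0.]
0.22 30 [-0.7  -0.28  0.03  2.2   0.16  0.62 -1.82] [-0.  0. -0
[... 374 characters left out ...]
3.35 rot deg 149.93 rot/row [ 0.008 -0.     0.327]
[[2.9, 0.31, 0.07], [2.85, -0.63, 0.07], [2.49, -1.51, 0.08], [1.88, -2.23, 0.1], [1.06, -2.72, 0.12], [0.13, -2.91, 0.14], [-0.81, -2.8, 0.16], [-1.67, -2.39, 0.18]]
tot cm 45.42 rot deg 149.93 rot/row [ 0.003 -0.     0.131]
[[2.19, 0.12, 0.58], [2.19, -0.17, 0.58], [2.15, -0.45, 0.58], [2.07, -0.73, 0.58], [1.96, -0.99, 0.59], [1.81, -1.23, 0.59], [1.64, -1.46, 0.59], [1.43, -1.66, 0.6], [1.21, -1.83, 0.6], [0.96, -1.97, 0.61], [0.69, -2.07, 0.61], [0.42, -2.14, 0.62], [0.13, -2.18, 0.63], [-0.15, -2.18, 0.64], [-0.43, -2.13, 0.64], [-0.71, -2.06, 0.65], [-0.97, -1.95, 0.65], [-1.22, -1.8, 0.66], [-1.44, -1.63, 0.67], [-1.64, -1.42, 0.67]]
```

```bash
python3 -m crank '{"dp":[[2.2,0.1,0.2],[2.2,-0.2,0.2],[2.15,-0.45,0.2],[2.05,-0.7,0.4],[1.95,-1.0,0.5],[1.8,-1.2,0.6],[1.65,-1.45,0.6],[1.45,-1.65,0.6]],"delta_rot":[[0,0,0.131],[0,0,0.131],[0,0,0.131],[0,0,0.131],[0,0,0.131],[0,0,0.131],[0,0,0.131],[0,0,0.131]]}'
python3 - <<'E'
from tgt import *
st()
rows([.4766,.3048,.30],yawed(25),12)
E
```

```text
time: 9.35
position: [0.4318, 0.0451, 0.3807]
tool_rot: [3.042, 0.659, 0.13]
ft_force: [0.4, -0.1, -0.4]
grip_width: 0.351
t 9.35 p [0.4318 0.0451 0.3807] x [0.907 0.414 0.076] z [ 0.087 -0.009 -0.996] q [ 0.088 -0.233 -0.217  1.707 -0.03   1.576  0.3  ] F [ 0.37 -0.11 -0.38] w 0.351
tot cm 27.56 rot deg 89.59 rot/row [ 0.004 -0.002  0.13 ]
[[1.18, -1.85, 0.68], [0.94, -1.98, 0.69], [0.67, -2.08, 0.69], [0.4, -2.15, 0.7], [0.12, -2.18, 0.71], [-0.17, -2.18, 0.72], [-0.44, -2.13, 0.72], [-0.72, -2.06, 0.73], [-0.98, -1.94, 0.74], [-1.22, -1.8, 0.75], [-1.44, -1.62, 0.76], [-1.64, -1.42, 0.77]]
```

```bash
python3 -m crank '{"dp":[[1.2,-1.85,0.6],[0.95,-2.0,0.6],[0.7,-2.1,0.6],[0.4,-2.15,0.6],[0.1,-2.2,0.6],[-0.15,-2.2,0.6],[-0.45,-2.15,0.6],[-0.7,-2.05,0.6]],"delta_rot":[[0.004,-0.002,0.13],[0.004,-0.002,0.13],[0.004,-0.002,0.13],[0.004,-0.002,0.13],[0.004,-0.002,0.13],[0.004,-0.002,0.13],[0.004,-0.002,0.13],[0.004,-0.002,0.13]]}'
python3 - <<'E'
from tgt import *
st()
rows([.4766,.3048,.30],final(25),8)
E
```

```text
time: 10.15
position: [0.4606, 0.2193, 0.3356]
tool_rot: [-2.952, 0.932, -0.099]
ft_force: [0.5, -0.2, 0.5]
grip_width: 0.355
t 10.15 p [0.4606 0.2193 0.3356] x [ 0.817 -0.575  0.048] z [ 0.074  0.023 -0.997] q [ 0.051 -0.059 -0.527  1.641 -0.016  1.475 -1.088] F [ 0.46 -0.2   0.46] w 0.355
tot cm 9.4 rot deg 42.66 rot/row [0.065 0.016 0.064]
[[-0.47, -0.96, 0.48], [-0.54, -0.9, 0.54], [-0.6, -0.82, 0.58], [-0.66, -0.74, 0.62], [-0.72, -0.66, 0.66], [-0.77, -0.56, 0.69], [-0.81, -0.47, 0.71], [-0.85, -0.37, 0.72]]
```

```bash
python3 - <<'E'
from tgt import *
rows([.4766,.3048,.21],final(25),8)
E
```

```text
tot cm 15.28 rot deg 42.66 rot/row [0.065 0.016 0.064]
[[-0.53, -0.89, 1.6], [-0.6, -0.75, 1.65], [-0.67, -0.6, 1.68], [-0.73, -0.44, 1.71], [-0.79, -0.28, 1.72], [-0.83, -0.12, 1.72], [-0.85, 0.05, 1.71], [-0.87, 0.21, 1.68]]
```

```bash
python3 -m crank '{"dp":[[-0.55,-0.9,1.6],[-0.6,-0.75,1.65],[-0.65,-0.6,1.7],[-0.75,-0.45,1.7],[-0.8,-0.3,1.7],[-0.85,-0.1,1.7],[-0.85,0.05,1.7],[-0.85,0.2,1.7]],"delta_rot":[[0.065,0.016,0.064],[0.065,0.016,0.064],[0.065,0.016,0.064],[0.065,0.016,0.064],[0.065,0.016,0.064],[0.065,0.016,0.064],[0.065,0.016,0.064],[0.065,0.016,0.064]]}'
python3 - <<'E'
from tgt import *
st();s=ctrl.get_state();print(R.from_rotvec(s["tool_rot"]).apply(et))
rows([.4766,.3048,.16],final(25),8)
for n in("side","top"): cv2.imwrite(f"pics/{n}7.png",ctrl.get_image(n))
s=cv2.imread("pics/side7.png")[140:290,170:320];t=cv2.imread("pics/top7.png")[145:265,150:270]
cv2.imwrite("pics/z11.png",np.hstack([cv2.resize(s,(400,400),interpolation=cv2.INTER_CUBIC),cv2.resize(t,(400,400),interpolation=cv2.INTER_CUBIC)]))
E
```

```text
time: 10.95
position: [0.4761, 0.3036, 0.21]
tool_rot: [-2.189, 1.389, -0.437]
ft_force: [0.5, -0.4, -1.0]
grip_width: 0.349
t 10.95 p [0.4761 0.3036 0.21  ] x [ 0.426 -0.905 -0.   ] z [ 0.518  0.244 -0.82 ] q [-0.046 -0.296 -0.568  2.193 -0.074  0.6   -1.726] F [ 0.54 -0.38 -0.99] w 0.349
[-0.00107704  0.00208609  0.99999724]
tot cm 5.0 rot deg 0.23 rot/row [-0.    -0.     0.001]
[[-0.01, 0.35, 0.52], [-0.01, 0.35, 0.52], [-0.01, 0.35, 0.52], [-0.01, 0.35, 0.52], [-0.01, 0.35, 0.52], [-0.01, 0.35, 0.52], [-0.01, 0.35, 0.52], [-0.01, 0.35, 0.52]]
```

View pics/z11.png

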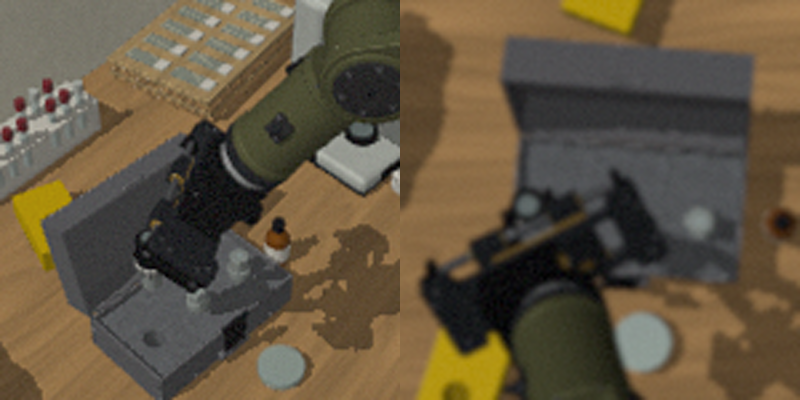

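```bash
python3 - <<'E'
from tgt import *
print("eye end top", ray("top",(188.1,206.5),.222), "expected", .4761,.3036)
print("pocket side",ray("side",(227,266.8),.04),"top",ray("top",(170+130/5-.4,145+317/5-.4),.04))
# finer views
s=cv2.imread("pics/side7.png");t=cv2.imread("pics/top0.png")
t7=cv2.imread("pics/top7.png")
a=cv2.resize(s[250:280,210:250],(400,300),interpolation=cv2.INTER_CUBIC)
b=cv2.resize(t[193:223,176:216],(400,300),interpolation=cv2.INTER_CUBIC)
c=cv2.resize(t7[190:220,170:210],(400,300),interpolation=cv2.INTER_CUBIC)
d=cv2.resize(s[225:255,210:250],(400,300),interpolation=cv2.INTER_CUBIC)
cv2.imwrite("pics/z12.png",np.vstack([np.hstack([a,b]),np.hstack([d,c])]))
E
```

```text
eye end top [0.4714752  0.30285328 0.222     ] expected 0.4761 0.3036
pocket side [0.48086823 0.30480452 0.04      ] top [0.47798704 0.30615187 0.04      ]
```

View pics/z12.png

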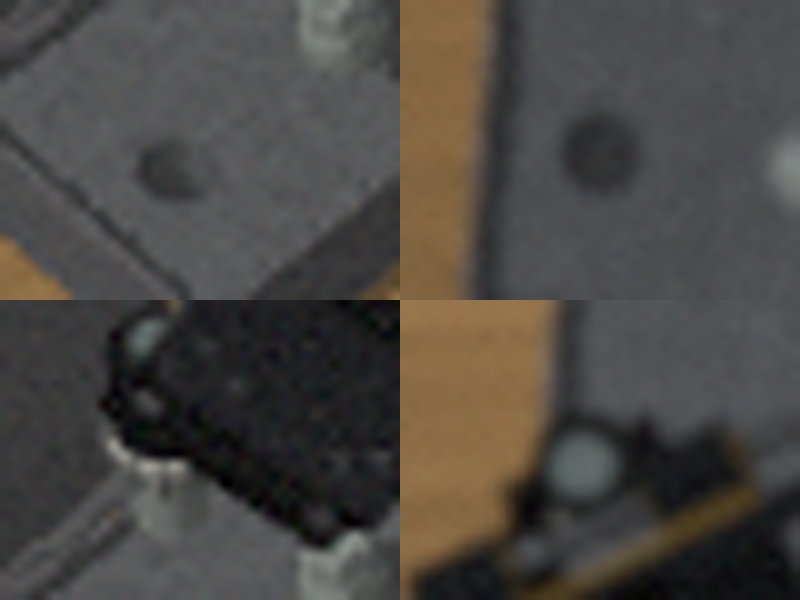

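```bash
cat >> h.py <<'E'
def tri(us,ut):
    from scipy.optimize import least_squares
    r=least_squares(lambda p:np.r_[proj("side",p)[0]-us,proj("top",p)[0]-ut],[.45,.1,.1]);return r.x,np.round(r.fun,2)
E
python3 - <<'E'
from tgt import *
print("eye",tri((224.5,227.8),(187.7,206.2)))
print("pocket",tri((226.7,266.5),(195.6,207.7)), ray("side",(226.7,266.5),.04),ray("top",(195.6,207.7),.04))
# barrel bottom in side: tip lowest pixel approx (172,545)
print("oneself: project axis",proj("side",[[.4761,.3036,.222],[.4761,.3036,.176],[.4761,.3036,.148]]),proj("top",[[.4761,.3036,.222]]))
E
```

```text
eye (array([0.4749716 , 0.30493006, 0.23084304]), array([ 1.38,  0.22, -0.82, -1.1 ]))
pocket (array([0.47951895, 0.30615985, 0.04394242]), array([ 0.28,  0.04, -0.17, -0.23])) [0.48242979 0.30454549 0.04      ] [0.47898784 0.30614187 0.04      ]
oneself: project axis [[226.02841346 229.62566471]
 [226.6580593  239.93280883]
 [227.02460575 245.93308202]] [[187.82714987 204.90317583]]
```

```bash
python3 - <<'E'
from tgt import *
for z in(.222,.227):
    print(z,"eye side",ray("side",(224.5,227.8),z),"top",ray("top",(187.7,206.2),z))
E
```

```text
0.222 eye side [0.48444265 0.30115207 0.222     ] top [0.47236752 0.30399584 0.222     ]
0.227 eye side [0.48116154 0.30438148 0.227     ] top [0.47203103 0.3032161  0.227     ]
```

```bash
python3 - <<'E'
from tgt import *
rows([.480,.305,.115],final(25),7)
E
```

```text
tot cm 9.11 rot deg 0.84 rot/row [0.001 0.    0.002]
[[0.02, 0.64, 1.13], [0.02, 0.64, 1.13], [0.02, 0.64, 1.13], [0.03, 0.65, 1.13], [0.03, 0.65, 1.13], [0.03, 0.65, 1.13], [0.03, 0.65, 1.13]]
```

```bash
python3 -m crank '{"dp":[[0.02,0.64,1.13],[0.02,0.64,1.13],[0.02,0.64,1.13],[0.02,0.64,1.13],[0.02,0.64,1.13],[0.02,0.64,1.13],[0.02,0.64,1.13],[0,0,0]],"delta_rot":[[0.001,0,0.002],[0.001,0,0.002],[0.001,0,0.002],[0.001,0,0.002],[0.001,0,0.002],[0.001,0,0.002],[0.001,0,0.002],[0,0,0]]}'
python3 - <<'E'
from tgt import *
st()
for n in("side","top"): cv2.imwrite(f"pics/{n}8.png",ctrl.get_image(n))
st()
s=cv2.imread("pics/side8.png");t=cv2.imread("pics/top8.png")
cv2.imwrite("pics/z13.png",np.hstack([cv2.resize(s[235:275,205:245],(400,400),interpolation=cv2.INTER_CUBIC),cv2.resize(t[185:225,170:210],(400,400),interpolation=cv2.INTER_CUBIC)]))
E
```

```text
time: 11.85
position: [0.4846, 0.3056, 0.1192]
tool_rot: [-2.18, 1.399, -0.433]
ft_force: [0.2, -0.2, 0.3]
grip_width: 0.351
t 11.85 p [0.4846 0.3056 0.1192] x [ 0.418 -0.908 -0.006] z [ 0.518  0.244 -0.819] q [ 0.059 -0.145 -0.716  2.282  0.115  0.376 -1.916] F [ 0.18 -0.19  0.32] w 0.351
t 11.95 p [0.4856 0.3065 0.1214] x [ 0.418 -0.908 -0.007] z [ 0.521  0.246 -0.817] q [ 0.058 -0.147 -0.714  2.28   0.114  0.375 -1.916] F [ 0.05  0.31 -0.01] w 0.351
```

View pics/z13.png

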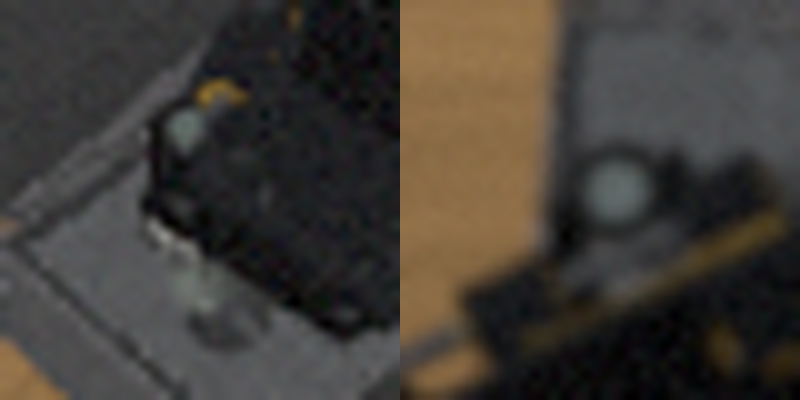

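```bash
python3 - <<'E'
from tgt import *
st()
for z in(.132,.137): print("eye top",ray("top",(191.2,203.3),z))
# side: eye end center ~ (188,128)
for z in(.132,.137):print("eye side",ray("side",(205+18.8-.5,235+12.8-.5),z))
for z in(.055,.06,.065):print("barrel bottom side",z,ray("side",(205+20.5-.5,235+30-.5),z))
E
```

```text
t 11.95 p [0.4856 0.3065 0.1214] x [ 0.418 -0.908 -0.007] z [ 0.521  0.246 -0.817] q [ 0.058 -0.147 -0.714  2.28   0.114  0.375 -1.916] F [ 0.05  0.31 -0.01] w 0.351
eye top [0.48718952 0.30710677 0.132     ]
eye top [0.48681784 0.30637089 0.137     ]
eye side [0.49076164 0.30561796 0.132     ]
eye side [0.48777265 0.30850067 0.137     ]
barrel bottom side 0.055 [0.48398336 0.31008031 0.055     ]
barrel bottom side 0.06 [0.48126387 0.3127137  0.06      ]
barrel bottom side 0.065 [0.47854438 0.31534708 0.065     ]
```

```bash
python3 - <<'E'
from tgt import *
rows([.4785,.305,.114],final(25),4)
E
```

```text
tot cm 1.03 rot deg 0.48 rot/row [-0.001  0.    -0.002]
[[-0.04, 0.25, 0.05], [-0.04, 0.25, 0.05], [-0.04, 0.25, 0.05], [-0.04, 0.25, 0.05]]
```

```bash
python3 -m crank '{"dp":[[-0.04,0.25,0.05],[-0.04,0.25,0.05],[-0.04,0.25,0.05],[-0.04,0.25,0.05],[0,0,0],[0,0,0],[0,0,0],[0,0,0]],"delta_rot":[[-0.001,0,-0.002],[-0.001,0,-0.002],[-0.001,0,-0.002],[-0.001,0,-0.002],[0,0,0],[0,0,0],[0,0,0],[0,0,0]]}'
python3 - <<'E'
from tgt import *
st()
for n in("side","top"): cv2.imwrite(f"pics/{n}9.png",ctrl.get_image(n))
st()
s=cv2.imread("pics/side9.png");t=cv2.imread("pics/top9.png")
cv2.imwrite("pics/z14.png",np.hstack([cv2.resize(s[235:275,205:245],(400,400),interpolation=cv2.INTER_CUBIC),cv2.resize(t[185:225,170:210],(400,400),interpolation=cv2.INTER_CUBIC)]))
rows([.4785,.305,.114],final(25),4)
E
```

```text
time: 12.75
position: [0.4778, 0.3054, 0.1134]
tool_rot: [-2.186, 1.391, -0.435]
ft_force: [0.0, 0.1, -1.3]
grip_width: 0.35
t 12.75 p [0.4778 0.3054 0.1134] x [ 0.424 -0.906 -0.003] z [ 0.519  0.245 -0.819] q [ 0.056 -0.15  -0.723  2.299  0.122  0.363 -1.927] F [ 0.01  0.14 -1.28] w 0.35
t 12.85 p [0.4778 0.3054 0.1133] x [ 0.424 -0.906 -0.003] z [ 0.519  0.245 -0.819] q [ 0.056 -0.15  -0.723  2.299  0.122  0.363 -1.927] F [-0.3   0.59 -0.54] w 0.351
tot cm 0.11 rot deg 0.13 rot/row [-0.  0.  0.]
[[0.02, -0.02, -0.01], [0.02, -0.02, -0.01], [0.02, -0.02, -0.01], [0.02, -0.02, -0.01]]
```

View pics/z14.png

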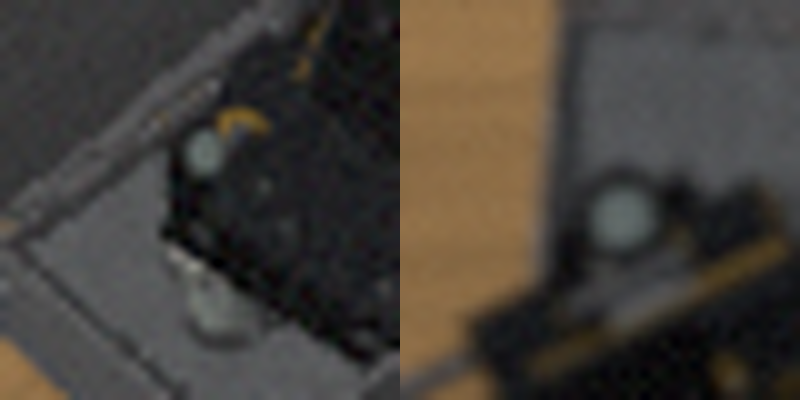

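```bash
python3 - <<'E'
from tgt import *
for z in(.126,.130): print("eye top",ray("top",(191.8,206.0),z),"side",ray("side",(205+20.6-.5,235+15.2-.5),z))
for z in(.048,.052,.056):print("bb",z,proj("side",[.4778,.3054,z])*10-[2050-5,2350-5])
E
```

```text
eye top [0.47915099 0.30619712 0.126     ] side [0.48352783 0.3056113  0.126     ]
eye top [0.47888077 0.30561414 0.13      ] side [0.48118427 0.30790227 0.13      ]
bb 0.048 [[229.77940898 314.10524467]]
bb 0.052 [[229.30200894 306.57056209]]
bb 0.056 [[228.8224732  299.00217237]]
```

```bash
python3 -m crank '{"dp":[[0,0.27,0.42],[0,0.28,0.41],[0,0.28,0.41],[0,0.29,0.41],[0,0.29,0.41],[0,0,0],[0,0,0],[0,0,0]],"delta_rot":[[0,0,0],[0,0,0],[0,0,0],[0,0,0],[0,0,0],[0,0,0],[0,0,0],[0,0,0]]}'
python3 - <<'E'
from tgt import *
st()
rows([.4785,.305,.074],final(25),4)
E
```

```text
time: 13.65
position: [0.4781, 0.305, 0.088]
tool_rot: [-2.186, 1.392, -0.436]
ft_force: [3.2, -1.9, 1.9]
grip_width: 0.35
t 13.65 p [0.4781 0.305  0.088 ] x [ 0.424 -0.906 -0.002] z [ 0.519  0.245 -0.819] q [ 0.117 -0.095 -0.797  2.32   0.265  0.305 -2.061] F [ 3.19 -1.92  1.88] w 0.35
tot cm 1.4 rot deg 0.09 rot/row [-0.  0.  0.]
[[0.0, 0.19, 0.29], [0.0, 0.19, 0.29], [0.0, 0.19, 0.29], [0.0, 0.19, 0.29]]
```

```bash
python3 - <<'E'
from tgt import *
rows([.4793,.3042,.080],final(25),4)
E
```

```text
tot cm 0.82 rot deg 0.09 rot/row [-0.  0.  0.]
[[0.03, 0.1, 0.17], [0.03, 0.1, 0.17], [0.03, 0.1, 0.17], [0.03, 0.1, 0.17]]
```

```bash
python3 -m crank '{"dp":[[0.06,0,0],[0.06,-0.05,0.1],[0.03,0.1,0.15],[0,0.1,0.15],[0,0.1,0.15],[0,0.1,0.15],[0,0,0],[0,0,0]],"delta_rot":[[0,0,0],[0,0,0],[0,0,0],[0,0,0],[0,0,0],[0,0,0],[0,0,0],[0,0,0]]}'
python3 - <<'E'
from tgt import *
st()
for n in("side","top"): cv2.imwrite(f"pics/{n}10.png",ctrl.get_image(n))
st()
s=cv2.imread("pics/side10.png");t=cv2.imread("pics/top10.png")
cv2.imwrite("pics/z15.png",np.hstack([cv2.resize(s[235:275,205:245],(400,400),interpolation=cv2.INTER_CUBIC),cv2.resize(t[185:225,170:210],(400,400),interpolation=cv2.INTER_CUBIC)]))
E
```

```text
time: 14.45
position: [0.4791, 0.3045, 0.08]
tool_rot: [-2.187, 1.392, -0.435]
ft_force: [0.7, 0.4, -1.7]
grip_width: 0.352
t 14.45 p [0.4791 0.3045 0.08  ] x [ 0.424 -0.906 -0.003] z [ 0.518  0.245 -0.82 ] q [ 0.137 -0.073 -0.819  2.324  0.326  0.289 -2.116] F [ 0.65  0.38 -1.73] w 0.352
t 14.55 p [0.4791 0.3045 0.0801] x [ 0.424 -0.906 -0.003] z [ 0.518  0.245 -0.82 ] q [ 0.137 -0.073 -0.819  2.324  0.326  0.289 -2.116] F [-0.15 -0.16 -0.88] w 0.355
```

View pics/z15.png

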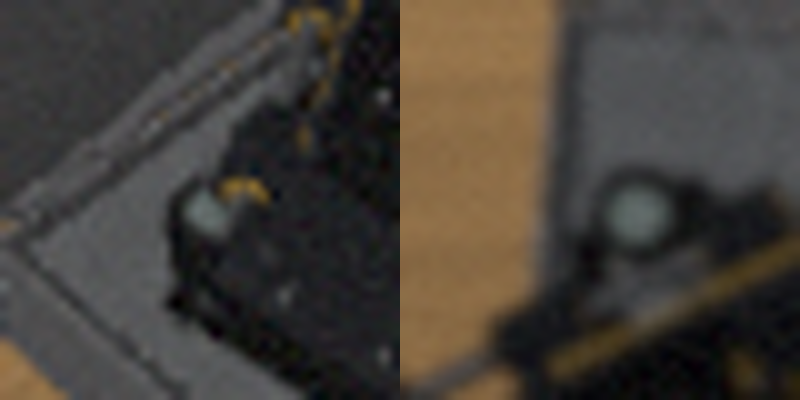

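```bash
python3 -m crank '{"dp":[[0,0.07,0.1],[0,0.07,0.1],[0,0.07,0.1],[0,0.07,0.1],[0,0,0],[0,0,0],[0,0,0],[0,0,0]],"delta_rot":[[0,0,0],[0,0,0],[0,0,0],[0,0,0],[0,0,0],[0,0,0],[0,0,0],[0,0,0]]}'
```

```text
time: 15.35
position: [0.4794, 0.3046, 0.0755]
tool_rot: [-2.186, 1.391, -0.435]
ft_force: [1.5, -0.5, -0.4]
grip_width: 0.352
```

```bash
python3 -m crank '{"dp":[[0,0.07,0.1],[0,0,0],[0,0,0],[0,0.07,0.1],[0,0,0],[0,0,0],[0,0,0],[0,0,0]],"delta_rot":[[0,0,0],[0,0,0],[0,0,0],[0,0,0],[0,0,0],[0,0,0],[0,0,0],[0,0,0]]}'
```

```text
time: 16.15
position: [0.4795, 0.3047, 0.0732]
tool_rot: [-2.186, 1.391, -0.435]
ft_force: [1.5, -0.3, -0.3]
grip_width: 0.351
```

```bash
python3 -m crank '{"dp":[[0,0.07,0.1],[0,0,0],[0,0,0],[0,0.07,0.1],[0,0,0],[0,0,0],[0,0,0],[0,0,0]],"delta_rot":[[0,0,0],[0,0,0],[0,0,0],[0,0,0],[0,0,0],[0,0,0],[0,0,0],[0,0,0]]}'
```

```text
time: 16.95
position: [0.4813, 0.3059, 0.0732]
tool_rot: [-2.183, 1.388, -0.439]
ft_force: [-5.1, -3.6, 13.4]
grip_width: 0.351
```

```bash
python3 -m crank '{"dp":[[0,-0.09,-0.1],[0,-0.05,0],[0,0,0],[0,0,0],[0,0,0],[0,0,0],[0,0,0],[0,0,0]],"delta_rot":[[0,0,0],[0,0,0],[0,0,0],[0,0,0],[0,0,0],[0,0,0],[0,0,0],[0,0,0]]}'
python3 - <<'E'
from tgt import *
st()
E
```

```text
time: 17.75
position: [0.4807, 0.3054, 0.0732]
tool_rot: [-2.185, 1.39, -0.436]
ft_force: [-1.1, -2.0, 6.6]
grip_width: 0.35
t 17.75 p [0.4807 0.3054 0.0732] x [ 0.424 -0.905 -0.003] z [ 0.52   0.246 -0.818] q [ 0.157 -0.05  -0.844  2.327  0.412  0.274 -2.195] F [-1.1  -1.96  6.64] w 0.35
```

Seated at z=0.0732, and the preload is down to 6 N. Releasing now with a small opening.

```bash
python3 -m crank '{"dp":[[0,-0.04,-0.05],[0,0,0],[0,0,0],[0,0,0],[0,0,0],[0,0,0],[0,0,0],[0,0,0]],"delta_rot":[[0,0,0],[0,0,0],[0,0,0],[0,0,0],[0,0,0],[0,0,0],[0,0,0],[0,0,0]]}' 4.8 10
python3 - <<'E'
from tgt import *
st()
for n in("side","top"): cv2.imwrite(f"pics/{n}11.png",ctrl.get_image(n))
st()
s=cv2.imread("pics/side11.png");t=cv2.imread("pics/top11.png")
cv2.imwrite("pics/z16.png",np.hstack([cv2.resize(s[235:275,205:245],(400,400),interpolation=cv2.INTER_CUBIC),cv2.resize(t[185:225,170:210],(400,400),interpolation=cv2.INTER_CUBIC)]))
E
```

```text
time: 18.55
position: [0.4801, 0.305, 0.073]
tool_rot: [-2.186, 1.391, -0.435]
ft_force: [0.3, 0.0, -0.5]
grip_width: 0.552
t 18.55 p [0.4801 0.305  0.073 ] x [ 0.424 -0.906 -0.003] z [ 0.518  0.245 -0.819] q [ 0.156 -0.051 -0.843  2.327  0.404  0.275 -2.189] F [ 0.32  0.01 -0.49] w 0.552
t 18.65 p [0.4801 0.305  0.073 ] x [ 0.424 -0.906 -0.003] z [ 0.518  0.245 -0.819] q [ 0.156 -0.051 -0.843  2.327  0.404  0.275 -2.189] F [-0.27  0.22  0.52] w 0.555
```

View pics/z16.png

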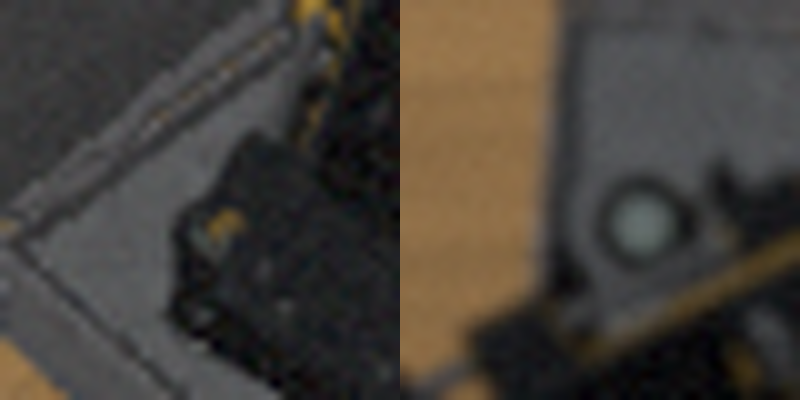

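```bash
python3 -m crank '{"dp":[[0,0,-0.5],[0,0,-0.8],[0,0,-1],[0,0,-1.2],[0,0,-1.4],[0,0,-1.4],[0,0,-1.4],[0,0,-0.5]],"delta_rot":[[0,0,0],[0,0,0],[0,0,0],[0,0,0],[0,0,0],[0,0,0],[0,0,0],[0,0,0]]}'
python3 - <<'E'
from tgt import *
st()
for n in("side","top"): cv2.imwrite(f"pics/{n}12.png",ctrl.get_image(n))
s=cv2.imread("pics/side12.png");t=cv2.imread("pics/top12.png")
cv2.imwrite("pics/z17.png",np.hstack([cv2.resize(s[180:280,180:280],(400,400),interpolation=cv2.INTER_CUBIC),cv2.resize(t[155:255,160:260],(400,400),interpolation=cv2.INTER_CUBIC)]))
E
```

```text
time: 19.45
position: [0.4377, 0.2842, 0.1403]
tool_rot: [-2.185, 1.393, -0.436]
ft_force: [0.5, -0.4, -0.1]
grip_width: 0.554
t 19.45 p [0.4377 0.2842 0.1403] x [ 0.423 -0.906 -0.003] z [ 0.518  0.244 -0.82 ] q [-0.285 -0.301 -0.408  2.366  0.081  0.463 -1.909] F [ 0.52 -0.43 -0.06] w 0.554
```

View pics/z17.png

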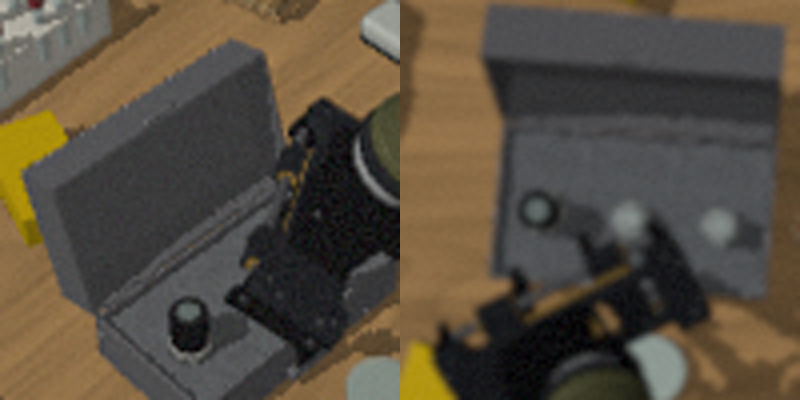

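```bash
cat >> h.py <<'E'
CX,CY,CA=.4806,.231,-.10
def lid(th):
    o=[]
    for (x,z) in((0,0),(-.13,0),(-.13,.046),(0,.046)):
        for y in(-.115,.115):
            X=x*np.cos(th)+z*np.sin(th);Z=-x*np.sin(th)+z*np.cos(th)
            o.append([.065+X,y,.05+Z])
    return T(CX,CY,CA,np.array(o))
def drawcase(im,n,th,off,f):
    L=lid(th)
    for a,b in((0,1),(2,3),(4,5),(6,7),(0,2),(2,4),(4,6),(6,0),(1,3),(3,5),(5,7),(7,1)):draw(im,n,L[[a,b]],off,f,(0,255,0),False)
    for z in(0,.05):draw(im,n,T(CX,CY,CA,np.array([[-.065,-.115,z],[.065,-.115,z],[.065,.115,z],[-.065,.115,z]])),off,f,(0,0,255))
E
python3 - <<'E'
from h import *
for th in(1.65,1.75,1.85):
    o=[]
    for n,(u,v) in(("side",(185,185)),("top",(170,145))):
        im=cv2.imread(f"pics/{n}{12 if n=='side' else 12}.png")[v:v+100,u:u+100]
        z=cv2.resize(im,(400,400),interpolation=cv2.INTER_CUBIC);drawcase(z,n,th,np.array([u,v]),4);o.append(z)
    cv2.imwrite(f"pics/lid{th}.png",np.hstack(o))
E
```

```text
(no output)
```

View pics/lid1.75.png

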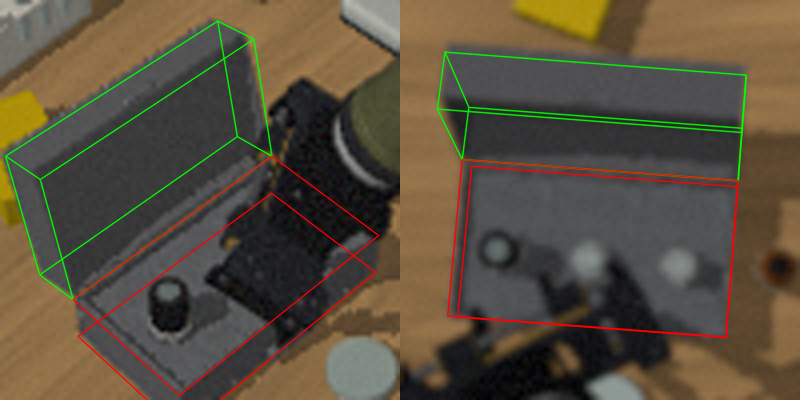

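View pics/lid1.65.png

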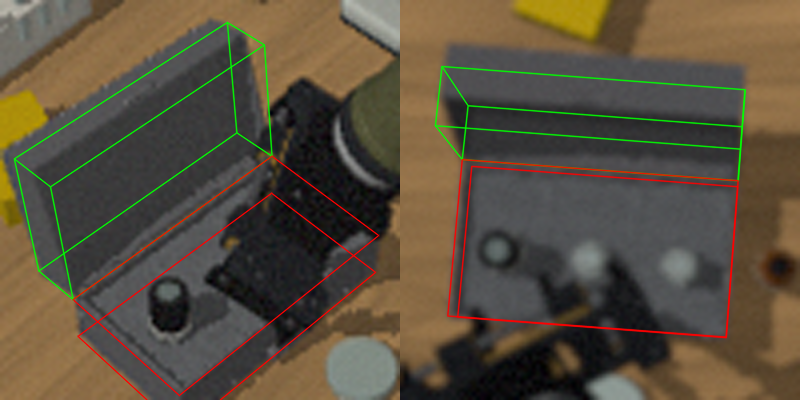

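```bash
cat >> tgt.py <<'E'
import h
def casep(x,y,z): return T(h.CX,h.CY,h.CA,np.array([x,y,z]))[0]
RV=rotz([0,0,-1],[np.sin(h.CA),-np.cos(h.CA),0])
E
python3 - <<'E'
from tgt import *
k,e=fit()
st()
rows([.45,.265,.30],RV,8)
for x,z in((.166,.30),(.166,.154),(.05,.18),(-.05,.12)):
    g=casep(x,0,z);q,ep,er=ik2(g,RV,k,[-.3,.3,0,1.5,0,1.3,-2],n=3);print(g,np.round(q,2),np.round(ep*1e3,1))
E
```

```text
t 19.55 p [0.4366 0.2867 0.1406] x [ 0.428 -0.904 -0.004] z [ 0.518  0.248 -0.819] q [-0.292 -0.301 -0.405  2.366  0.081  0.462 -1.907] F [-0.6  -0.06 -0.15] w 0.551
tot cm 16.14 rot deg 46.46 rot/row [-0.074  0.021  0.066]
[[0.31, -1.17, -1.61], [0.27, -1.07, -1.69], [0.24, -0.96, -1.76], [0.22, -0.84, -1.82], [0.21, -0.72, -1.87], [0.21, -0.59, -1.92], [0.21, -0.46, -1.95], [0.23, -0.33, -1.98]]
[0.64577069 0.21442765 0.3       ] [-0.35  0.37 -0.02  1.23  0.01  1.54 -2.03] [-0. -0. -0.]
[0.64577069 0.21442765 0.154     ] [-0.35  0.42 -0.02  1.45  0.01  1.27 -2.04] [-0. -0.  0.]
[0.53035021 0.22600833 0.18      ] [-0.39  0.19 -0.07  1.69  0.01  1.26 -2.13] [ 0. -0.  0.]
[0.43084979 0.23599167 0.12      ] [-0.43  0.07 -0.13  1.96  0.01  1.12 -2.23] [0. 0. 0.]
```

```bash
python3 -m crank '{"dp":[[0.3,-0.5,-0.5],[0.3,-0.8,-1.2],[0.25,-1.0,-1.8],[0.2,-0.9,-2.0],[0.2,-0.8,-2.1],[0.2,-0.6,-2.2],[0.2,-0.5,-2.2],[0.2,-0.3,-2.2]],"delta_rot":[[-0.074,0.021,0.066],[-0.074,0.021,0.066],[-0.074,0.021,0.066],[-0.074,0.021,0.066],[-0.074,0.021,0.066],[-0.074,0.021,0.066],[-0.074,0.021,0.066],[-0.074,0.021,0.066]]}' 0 10
python3 - <<'E'
from tgt import *
st()
rows(casep(.166,0,.30),RV,8)
E
```

```text
time: 20.35
position: [0.4512, 0.264, 0.2946]
tool_rot: [-2.095, 2.338, 0.005]
ft_force: [-0.0, 0.6, -0.4]
grip_width: 0.018
t 20.35 p [0.4512 0.264  0.2946] x [-0.109 -0.994 -0.004] z [-0.001  0.004 -1.   ] q [-0.187  0.039 -0.401  1.632  0.012  1.472 -2.269] F [-0.03  0.65 -0.41] w 0.018
tot cm 20.08 rot deg 0.58 rot/row [ 0.     0.    -0.001]
[[0.35, -2.48, -0.07], [0.35, -2.48, -0.07], [0.36, -2.48, -0.07], [0.36, -2.48, -0.07], [0.36, -2.48, -0.07], [0.36, -2.48, -0.07], [0.37, -2.48, -0.07], [0.37, -2.48, -0.07]]
```

```bash
python3 -m crank '{"dp":[[0.35,-2.5,-0.1],[0.35,-2.5,-0.1],[0.35,-2.5,-0.1],[0.35,-2.5,-0.1],[0.35,-2.5,-0.1],[0.35,-2.5,0],[0.35,-2.5,0],[0.35,-2.5,0]],"delta_rot":[[0,0,-0.001],[0,0,-0.001],[0,0,-0.001],[0,0,-0.001],[0,0,-0.001],[0,0,-0.001],[0,0,-0.001],[0,0,-0.001]]}' && python3 -m crank '{"dp":[[0,0,2],[0,0,2],[0,0,2],[0,0,2],[0,0,2],[0,0,2],[0,0,1.5],[0,0,1]],"delta_rot":[[0,0,0],[0,0,0],[0,0,0],[0,0,0],[0,0,0],[0,0,0],[0,0,0],[0,0,0]]}'
python3 - <<'E'
from tgt import *
for n in("side","top"): cv2.imwrite(f"pics/{n}13.png",ctrl.get_image(n))
st()
s=cv2.imread("pics/side13.png");t=cv2.imread("pics/top13.png")
cv2.imwrite("pics/z18.png",np.hstack([cv2.resize(s[150:270,170:290],(400,400),interpolation=cv2.INTER_CUBIC),cv2.resize(t[135:255,160:280],(400,400),interpolation=cv2.INTER_CUBIC)]))
print(T(0,0,-CA,s0:=np.array(ctrl.get_state()["position"])-[CX,CY,0]))
E
```

```text
time: 21.15
position: [0.6483, 0.2144, 0.2984]
tool_rot: [-2.105, 2.326, 0.005]
ft_force: [0.3, -0.3, 0.2]
grip_width: 0.006
time: 21.95
position: [0.6471, 0.2146, 0.1521]
tool_rot: [-2.106, 2.328, 0.003]
ft_force: [-1.0, -0.1, 0.6]
grip_width: 0.004
t 22.05 p [0.6467 0.2146 0.152 ] x [-0.1   -0.995 -0.002] z [-0.001  0.002 -1.   ] q [-0.129  0.44  -0.309  1.442  0.134  1.28  -2.12 ] F [0.88 0.44 0.04] w 0.003
[[0.16687076 0.00031078 0.15199259]]
```

View pics/z18.png

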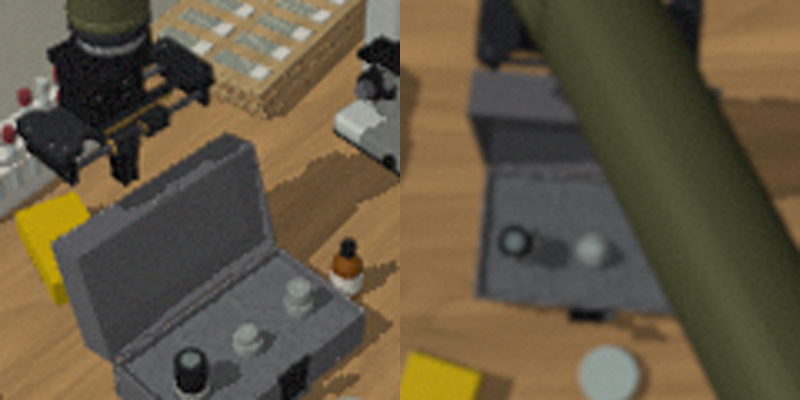

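```bash
python3 - <<'E'
from tgt import *
p=np.array(ctrl.get_state()["position"])
for dz in(.019,0.005,0,-.01): print(dz,(proj("side",p-[0,0,dz])[0]-[170,150]+.5)*400/120)
print("edge", (proj("side",lid(1.77)[4:6])-[170,150]+.5)*400/120)
E
```

```text
0.019 [128.39167972 197.31057208]
0.005 [127.38381924 187.56971676]
0 [127.02024385 184.05580251]
-0.01 [126.28728057 176.97179692]
edge [[229.91496761 134.18016123]
 [ 53.36773762 246.42943672]]
```

```bash
python3 -m crank '{"dp":[[0,0.8,0],[0,0.8,0],[0,0.8,0],[0,0.8,0],[0,0.8,0],[0,0.8,0],[0,0.8,-0.1],[0,0.8,-0.1]],"delta_rot":[[0,0,0],[0,0,0],[0,0,0],[0,0,0],[0,0,0],[0,0,0],[0,0,0],[0,0,0]]}'
python3 - <<'E'
from tgt import *
for n in("side",): cv2.imwrite(f"pics/{n}14.png",ctrl.get_image(n))
st()
s=cv2.imread("pics/side14.png")
cv2.imwrite("pics/z19.png",cv2.resize(s[150:270,170:290],(480,480),interpolation=cv2.INTER_CUBIC))
E
```

```text
time: 22.85
position: [0.5829, 0.2217, 0.1557]
tool_rot: [-2.106, 2.327, -0.001]
ft_force: [2.1, 0.1, 2.1]
grip_width: 0.003
t 22.9 p [0.5815 0.2221 0.1558] x [-0.098 -0.995 -0.001] z [ 0.001  0.001 -1.   ] q [-0.135  0.318 -0.332  1.598  0.107  1.243 -2.156] F [-0.49 -0.15  0.92] w 0.003
```

View pics/z19.png

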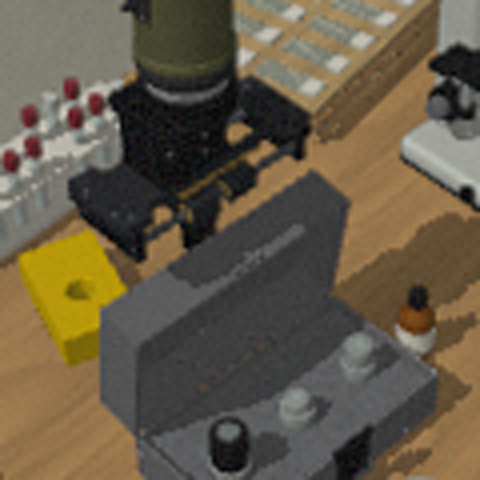

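```bash
python3 -m crank '{"dp":[[0,0.8,-0.1],[0,0.8,0],[0,0.8,0],[0,0.8,0],[0,0.8,0],[0,0.8,0],[0,0.8,0],[0,0.8,0]],"delta_rot":[[0,0,0],[0,0,0],[0,0,0],[0,0,0],[0,0,0],[0,0,0],[0,0,0],[0,0,0]]}'
python3 - <<'E'
from tgt import *
for n in("side",): cv2.imwrite(f"pics/{n}15.png",ctrl.get_image(n))
st()
print(T(0,0,-CA,np.array(ctrl.get_state()["position"])-[CX,CY,0]))
s=cv2.imread("pics/side15.png")
cv2.imwrite("pics/z20.png",cv2.resize(s[150:270,170:290],(480,480),interpolation=cv2.INTER_CUBIC))
E
```

```text
time: 23.7
position: [0.5189, 0.2279, 0.1561]
tool_rot: [-2.107, 2.328, -0.0]
ft_force: [0.4, -0.5, 0.4]
grip_width: 0.008
t 23.75 p [0.5176 0.2284 0.1562] x [-0.098 -0.995 -0.001] z [ 0.     0.001 -1.   ] q [-0.144  0.202 -0.358  1.737  0.074  1.215 -2.19 ] F [-1.64 -0.43 -0.39] w 0.008
[[0.03708267 0.00113728 0.15616153]]
```

View pics/z20.png

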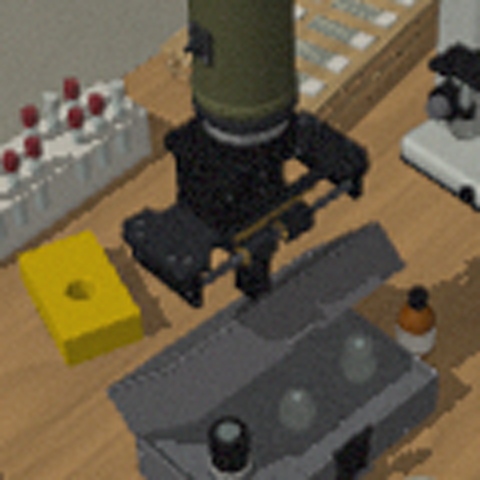

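```bash
python3 -m crank '{"dp":[[0,1.0,0],[0,1.0,0.1],[0,1.0,0.2],[0,1.0,0.3],[0,0.7,0.4],[0,0.7,0.4],[0,0.6,0.4],[0,0.6,0.4]],"delta_rot":[[0,0,0],[0,0,0],[0,0,0],[0,0,0],[0,0,0],[0,0,0],[0,0,0],[0,0,0]]}'
python3 - <<'E'
from tgt import *
for n in("side",): cv2.imwrite(f"pics/{n}16.png",ctrl.get_image(n))
st()
print(T(0,0,-CA,np.array(ctrl.get_state()["position"])-[CX,CY,0]))
s=cv2.imread("pics/side16.png")
cv2.imwrite("pics/z21.png",cv2.resize(s[170:290,170:290],(480,480),interpolation=cv2.INTER_CUBIC))
E
```

```text
time: 24.55
position: [0.4538, 0.2345, 0.1338]
tool_rot: [-2.106, 2.328, -0.001]
ft_force: [0.3, -0.7, -0.7]
grip_width: 0.008
t 24.6 p [0.4524 0.2346 0.1331] x [-0.099 -0.995 -0.001] z [ 0.     0.001 -1.   ] q [-0.162  0.105 -0.388  1.893  0.043  1.151 -2.235] F [-0.86  0.15 -0.43] w 0.005
[[-0.02839083  0.00074074  0.13310165]]
```

View pics/z21.png

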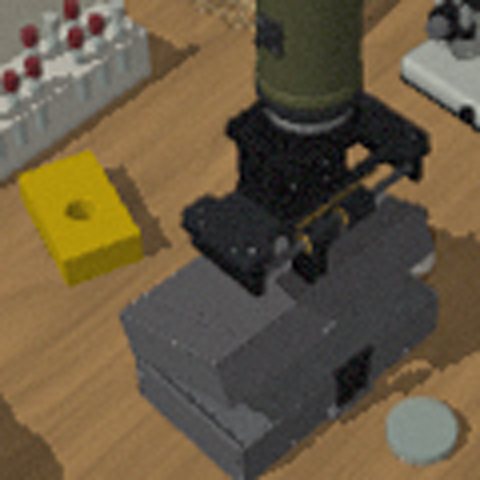

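```bash
python3 -m crank '{"dp":[[0,0.5,0.1],[0,0.5,0.2],[0,0.5,0.2],[0,0.5,0.2],[0,0,0.2],[0,0,0.2],[0,0,0],[0,0,0]],"delta_rot":[[0,0,0],[0,0,0],[0,0,0],[0,0,0],[0,0,0],[0,0,0],[0,0,0],[0,0,0]]}'
python3 - <<'E'
from tgt import *
st()
print(T(0,0,-CA,np.array(ctrl.get_state()["position"])-[CX,CY,0]))
E
```

```text
time: 25.4
position: [0.4347, 0.2365, 0.1232]
tool_rot: [-2.106, 2.328, -0.001]
ft_force: [-0.5, -0.1, 0.3]
grip_width: 0.008
t 25.4 p [0.4347 0.2365 0.1232] x [-0.1   -0.995 -0.002] z [ 0.002  0.002 -1.   ] q [-0.169  0.081 -0.397  1.938  0.035  1.125 -2.251] F [-0.5  -0.09  0.26] w 0.008
[[-0.04624626  0.00088311  0.1231891 ]]
```

Now press down in small steps and watch the force.

```bash
python3 -m crank '{"dp":[[0,0.3,0.1],[0,0,0.1],[0,0,0.1],[0,0,0.1],[0,0,0.1],[0,0,0],[0,0,0],[0,0,0]],"delta_rot":[[0,0,0],[0,0,0],[0,0,0],[0,0,0],[0,0,0],[0,0,0],[0,0,0],[0,0,0]]}'
```

```text
time: 26.2
position: [0.4316, 0.2369, 0.1183]
tool_rot: [-2.106, 2.327, -0.001]
ft_force: [0.9, -0.6, -0.2]
grip_width: 0.005
```

```bash
python3 -m crank '{"dp":[[0,0,0.1],[0,0,0.1],[0,0,0.1],[0,0,0.1],[0,0,0],[0,0,0],[0,0,0],[0,0,0]],"delta_rot":[[0,0,0],[0,0,0],[0,0,0],[0,0,0],[0,0,0],[0,0,0],[0,0,0],[0,0,0]]}'
```

```text
time: 27.0
position: [0.4316, 0.2369, 0.1143]
tool_rot: [-2.106, 2.327, -0.001]
ft_force: [-0.2, -0.2, 1.1]
grip_width: 0.004
```

```bash
python3 -m crank '{"dp":[[0,0,0.1],[0,0,0.1],[0,0,0.1],[0,0,0.1],[0,0,0],[0,0,0],[0,0,0],[0,0,0]],"delta_rot":[[0,0,0],[0,0,0],[0,0,0],[0,0,0],[0,0,0],[0,0,0],[0,0,0],[0,0,0]]}'
python3 - <<'E'
from tgt import *
for n in("side",): cv2.imwrite(f"pics/{n}17.png",ctrl.get_image(n))
s=cv2.imread("pics/side17.png")
cv2.imwrite("pics/z22.png",cv2.resize(s[190:290,190:290],(500,500),interpolation=cv2.INTER_CUBIC))
E
```

```text
time: 27.8
position: [0.4316, 0.237, 0.1103]
tool_rot: [-2.106, 2.327, -0.001]
ft_force: [-0.1, -0.3, -0.9]
grip_width: 0.006
```

View pics/z22.png

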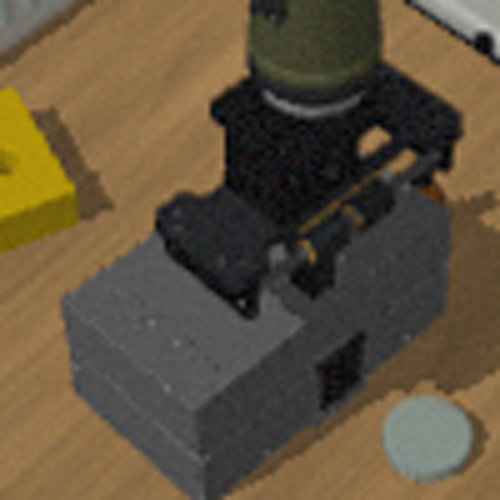

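```bash
python3 -m crank '{"dp":[[0,0,0.1],[0,0,0.1],[0,0,0.1],[0,0,0.1],[0,0,0],[0,0,0],[0,0,0],[0,0,0]],"delta_rot":[[0,0,0],[0,0,0],[0,0,0],[0,0,0],[0,0,0],[0,0,0],[0,0,0],[0,0,0]]}'
```

```text
time: 28.65
position: [0.4316, 0.237, 0.1063]
tool_rot: [-2.106, 2.327, -0.001]
ft_force: [-0.5, 0.2, -0.3]
grip_width: 0.004
```

```bash
python3 -m crank '{"dp":[[0,0,0.1],[0,0,0.1],[0,0,0.1],[0,0,0.1],[0,0,0],[0,0,0],[0,0,0],[0,0,0]],"delta_rot":[[0,0,0],[0,0,0],[0,0,0],[0,0,0],[0,0,0],[0,0,0],[0,0,0],[0,0,0]]}'
```

```text
time: 29.45
position: [0.4316, 0.237, 0.1023]
tool_rot: [-2.106, 2.327, -0.001]
ft_force: [0.7, -0.2, -0.1]
grip_width: 0.003
```

```bash
python3 -m crank '{"dp":[[0,0,0.1],[0,0,0.1],[0,0,0.1],[0,0,0],[0,0,0],[0,0,0],[0,0,0],[0,0,0]],"delta_rot":[[0,0,0],[0,0,0],[0,0,0],[0,0,0],[0,0,0],[0,0,0],[0,0,0],[0,0,0]]}'
python3 - <<'E'
from tgt import *
for n in("side",): cv2.imwrite(f"pics/{n}18.png",ctrl.get_image(n))
s=cv2.imread("pics/side18.png");u,v=190,190
z=cv2.resize(s[190:290,190:290],(400,400),interpolation=cv2.INTER_CUBIC);w=z.copy()
drawcase(w,"side",0.07,np.array([u,v]),4)
cv2.imwrite("pics/z23.png",np.hstack([z,w]))
E
```

```text
time: 30.25
position: [0.4314, 0.237, 0.0997]
tool_rot: [-2.106, 2.327, -0.001]
ft_force: [-3.0, -1.2, 5.5]
grip_width: 0.004
```

View pics/z23.png

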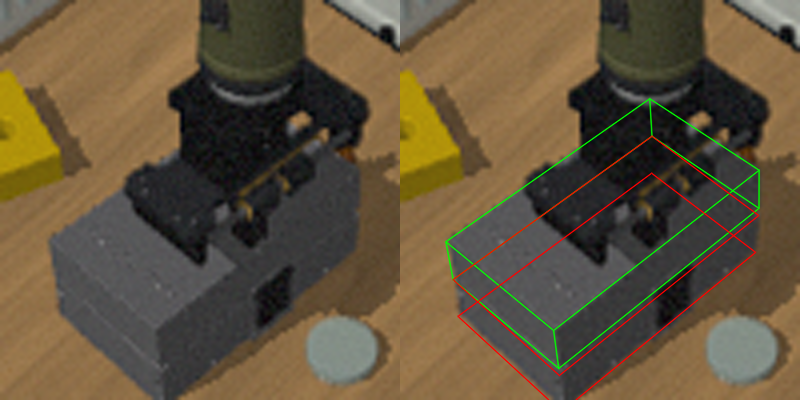

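```bash
python3 -m crank '{"dp":[[0,0,0.1],[0,0,0.1],[0,0,0.1],[0,0,0],[0,0,0],[0,0,0],[0,0,0],[0,0,0]],"delta_rot":[[0,0,0],[0,0,0],[0,0,0],[0,0,0],[0,0,0],[0,0,0],[0,0,0],[0,0,0]]}'
```

```text
time: 31.1
position: [0.4306, 0.2371, 0.0973]
tool_rot: [-2.108, 2.328, 0.0]
ft_force: [-5.7, -2.1, 11.8]
grip_width: 0.004
```

```bash
python3 -m crank '{"dp":[[0,0,0.1],[0,0,0.1],[0,0,0.1],[0,0,0],[0,0,0],[0,0,0],[0,0,0],[0,0,0]],"delta_rot":[[0,0,0],[0,0,0],[0,0,0],[0,0,0],[0,0,0],[0,0,0],[0,0,0],[0,0,0]]}'
```

```text
time: 31.9
position: [0.4316, 0.2369, 0.0932]
tool_rot: [-2.106, 2.327, -0.001]
ft_force: [-0.5, 0.2, -0.0]
grip_width: 0.006
```

```bash
python3 -m crank '{"dp":[[0,0,0.1],[0,0,0.1],[0,0,0.1],[0,0,0],[0,0,0],[0,0,0],[0,0,0],[0,0,0]],"delta_rot":[[0,0,0],[0,0,0],[0,0,0],[0,0,0],[0,0,0],[0,0,0],[0,0,0],[0,0,0]]}'
```

```text
time: 32.7
position: [0.4318, 0.237, 0.0924]
tool_rot: [-2.106, 2.327, -0.002]
ft_force: [-4.9, -2.5, 13.5]
grip_width: 0.005
```

```bash
python3 -m crank '{"dp":[[0,0,0.1],[0,0,0.1],[0,0,0],[0,0,0],[0,0,0],[0,0,0],[0,0,0],[0,0,0]],"delta_rot":[[0,0,0],[0,0,0],[0,0,0],[0,0,0],[0,0,0],[0,0,0],[0,0,0],[0,0,0]]}'
```

```text
time: 33.5
position: [0.4319, 0.237, 0.0922]
tool_rot: [-2.106, 2.327, -0.003]
ft_force: [-9.7, -5.3, 26.5]
grip_width: 0.004
```

```bash
python3 -m crank '{"dp":[[0,0,-0.5],[0,0,-1],[0,0,-2],[0,0,-3],[0,0,-3],[0,0,-3],[0,0,-3],[0,0,-2]],"delta_rot":[[0,0,0],[0,0,0],[0,0,0],[0,0,0],[0,0,0],[0,0,0],[0,0,0],[0,0,0]]}'
python3 -m crank '{"dp":[[-2,2,0],[-4,0,0],[-4,0,0],[-4,0,0],[-4,0,0],[-4,0,0],[-4,0,0],[0,0,0]],"delta_rot":[[0,0,0],[0,0,0],[0,0,0],[0,0,0],[0,0,0],[0,0,0],[0,0,0],[0,0,0]]}'
python3 - <<'E'
from tgt import *
for n in("side","top"): cv2.imwrite(f"pics/{n}19.png",ctrl.get_image(n))
st()
o=[]
for n,(u,v) in(("side",(185,185)),("top",(170,145))):
    z=cv2.resize(cv2.imread(f"pics/{n}19.png")[v:v+110,u:u+110],(400,400),interpolation=cv2.INTER_CUBIC);o.append(z)
cv2.imwrite("pics/z24.png",np.hstack(o))
E
```

```text
time: 34.3
position: [0.4317, 0.237, 0.2657]
tool_rot: [-2.105, 2.325, -0.002]
ft_force: [-0.7, 0.7, 0.4]
grip_width: 0.005
time: 35.1
position: [0.434, 0.5029, 0.2615]
tool_rot: [-2.116, 2.321, 0.007]
ft_force: [-0.9, 0.1, -0.6]
grip_width: 0.005
t 35.2 p [0.4363 0.498  0.2626] x [-0.097 -0.995 -0.   ] z [ 0.001  0.    -1.   ] q [-0.517  0.373 -0.506  1.336  0.179  1.476 -2.68 ] F [ 0.82 -0.03 -0.25] w 0.003
```

View pics/z24.png

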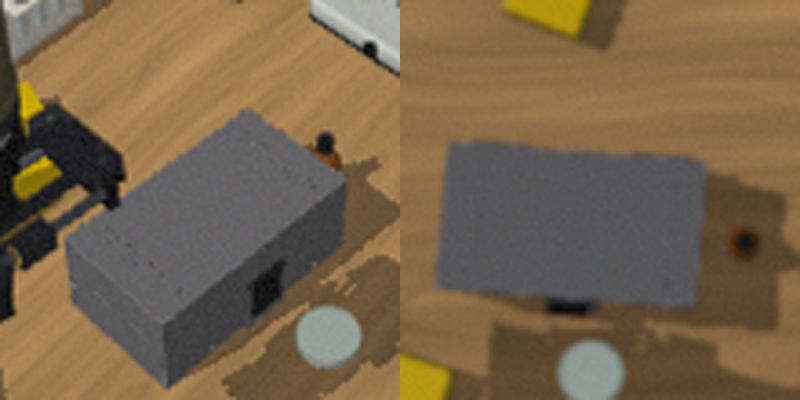

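View pics/side19.png

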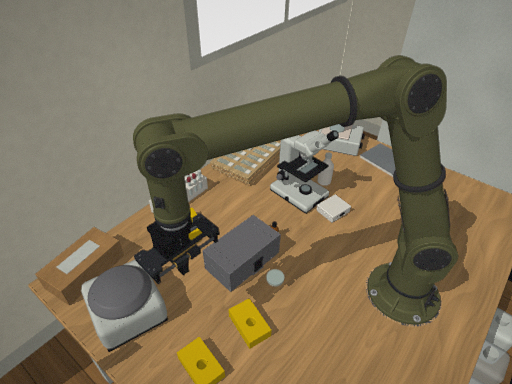

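```bash
python3 -m crank '{"dp":[[0,0,0],[0,0,0],[0,0,0],[0,0,0],[0,0,0],[0,0,0],[0,0,0],[0,0,0]],"delta_rot":[[0,0,-0.05],[0,0,-0.05],[0,0,-0.05],[0,0,0],[0,0,0],[0,0,0],[0,0,0],[0,0,0]]}'
python3 - <<'E'
from tgt import *
st()
im=ctrl.get_image("side");cv2.imwrite("pics/side20.png",im)
print(ctrl.close_job())
E
```

```text
time: 36.0
position: [0.4372, 0.4973, 0.2637]
tool_rot: [-2.274, 2.163, -0.001]
ft_force: [-0.3, -0.1, 0.1]
grip_width: 0.006
t 36.0 p [0.4372 0.4973 0.2637] x [ 0.05  -0.999 -0.001] z [ 0.003  0.002 -1.   ] q [-0.5    0.375 -0.529  1.336  0.188  1.477 -2.536] F [-0.27 -0.1   0.06] w 0.006
the job is handed in; nothing more can be done
None
```

I took the measuring eyepiece out of the microscope's left tube and stood it in the empty left-hand pocket. I then swung the lid shut, pressed it past its catch, and handed the job in at about 36 s. No verdict is reported, so what follows rests on my own checks.

**What the checks showed**
- **Eyepiece:** pictures after I let go show it upright in the pocket, with contact forces back to about zero. It seated where expected. I could not see it again once the lid was down.
- **Lid:** the force rose to about 12 N, then dropped to zero as the lid snapped through. After that it met a firm stop, and I pressed to about 27 N without further movement. The last views show it flush.
- **Robot and surroundings:** the arm is clear, with wrist force near zero. The bottles, dish and slide box look where they were; I did not measure them.

**What disagreed**
- **Fingertips:** they looked and felt about 15–25 mm shorter than the stated 19 mm. The lid press therefore met contact lower than planned.
- **Camera heights:** they read about 4–5 mm too high, so I placed the eyepiece by comparing positions within each picture and by force.
- **Gripper angle:** the arm could not tilt the full 40° to match the tube, so I gripped the eyepiece about 35° off its axis. I set it down with the gripper leaning away from the lid.
- **Joint limit:** joint 2 reached its lower stop twice and read −0.301 against −0.300. I don't know whether that counts as passing its range.

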